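Put the dispensary counter back in order

TASK

Clear the mixed stock off the dispensary counter: stand the medicine cartons in a row in the white carton rack, stand the amber tablet bottles upright in the blue stock bin, and lay the stationery (marker, stapler, glue stick) down in the wooden tray. The rack's sliding stop is clamped too close for the cartons, so first loosen its red T-handle and draw the stop back; when every carton is standing in the lane, slide the stop up until the cartons are held snugly between it and the end plate, and turn the handle tight again. Not every item is there every time; leave the mug, sanitiser, tape roll, matchbox and stamp where they are.

Things in the scene. Friction and masses are not known exactly. Their poses are not given: they have to be found in the camera images.
- rack: White steel carton rack, fixed: floor plate 80 (x) x 300 (y) x 8 mm. The lane runs along its y, between two blue lips 56 mm apart inside, 5 thick, 12 high (tops 20 mm above the table). A fixed end plate (66 wide, 6 thick, top 90 mm above the table) closes the lane at +y, inner face at y = +135 mm. Origin: centre of the underside, on the table
- lane_end (a point): Foot of the end plate's inner face, middle of the lane, on the lane floor (8 mm above the table). Axes as the rack's: y along the lane, out through the end plate, z up. Cartons stand at negative y from here
- stop_face (a point): Foot of the sliding stop's face (the side towards the cartons and the end plate), middle of the lane, on the lane floor. Axes as the rack's. The face is a steel plate 52 wide, 6 thick and 80 mm high; behind it (towards -y) a foot block 50 wide and 78 mm long, 23 mm high, carries the clamp
- stop (a joint): Sliding stop: value = clear gap in m between its face and the end plate, 0 to 0.170; grows as the stop is drawn back towards the rack's -y. Starts at 0.025 to 0.055. When loose it slides with about 2 N (a little more when quick); it can be pushed or drawn by the T-handle
- clamp (a joint): Clamp handle of the stop (rad, about the vertical): 0 = loose, grows clockwise seen from above, end at 1.5. Bites from about 0.8, holds firmly from 1.0; starts tight at 1.15 to 1.4. Turns against about 0.2 N m and stays where left. At 0 the bar of the handle lies across the lane (along the rack's x)
- clamp_grip (a point): Point to grip in the red T-handle: on its axis, 66 mm above the table, 53 mm behind the stop's face (towards the rack's -y). The bar is 56 long, 14 thick and 28 mm high, its top 71 mm above the table; this point turns with the handle and its x axis runs along the bar
- stock_bin: Blue open bin for bottles, fixed: 210 (x) x 120 (y) x 45 mm high, walls and floor 5 mm. Origin: centre of its underside
- stock_bin_in (a point): Centre of the blue bin's inner floor (inside 200 x 110 mm), 5 mm above the table, axes as the bin's
- pen_tray: Light wooden tray for stationery, fixed: 210 (x) x 150 (y) x 30 mm high, walls and floor 4 mm. Origin: centre of its underside
- pen_tray_in (a point): Centre of the tray's inner floor (inside 202 x 142 mm), 4 mm above the table, axes as the tray's
- carton_red: White medicine carton with red bands, standing: 50 (its x) x 36 (its y) x 105 mm high, about 70 g. In the rack its 36 mm side lies along the lane, its 50 mm side across. Origin: centre of its underside. May be absent
- carton_blue: White medicine carton with blue bands, standing: 50 (its x) x 36 (its y) x 105 mm high, about 70 g. In the rack its 36 mm side lies along the lane, its 50 mm side across. Origin: centre of its underside. May be absent
- carton_orange: White medicine carton with orange bands, standing: 50 (its x) x 36 (its y) x 105 mm high, about 70 g. In the rack its 36 mm side lies along the lane, its 50 mm side across. Origin: centre of its underside. May be absent
- bottle_white: Amber tablet bottle with white cap, standing: body 50 mm across and 56 high with a paper label, cap 38 mm across, 80 mm high in all, about 110 g. Origin: centre of its underside; its yaw does not matter. May be absent
- bottle_green: Amber tablet bottle with green cap, standing: body 50 mm across and 56 high with a paper label, cap 38 mm across, 80 mm high in all, about 110 g. Origin: centre of its underside; its yaw does not matter. May be absent
- bottle_black: Amber tablet bottle with black cap, standing: body 50 mm across and 56 high with a paper label, cap 38 mm across, 80 mm high in all, about 110 g. Origin: centre of its underside; its yaw does not matter. May be absent
- marker: Black marker with a square body with rounded edges, lying along its x: 130 x 16 x 16 mm, 30 g. Origin: centre of its underside. May be absent
- stapler: Steel desk stapler, lying along its x: base 130 x 34 mm, top arm 28 mm wide between about 26 and 46 mm above its underside, 180 g. Origin: centre of its underside. May be absent
- glue_stick: Yellow glue stick standing on end: 30 mm across (cap 31), 104 mm high, 50 g. It may stand or lie in the tray. Origin: centre of its foot; its yaw does not matter. May be absent
- mug: White ceramic mug, 80 mm across, 90 high: bystander
- sanitiser: White bottle with blue cap, 56 mm across, 130 high: bystander
- tape_roll: Roll of parcel tape lying flat, 90 mm across, 24 high: bystander
- matchbox: Yellow matchbox, 56 x 36 x 16 mm: bystander
- stamp: Self-inking rubber stamp, black with a red handle, 50 x 34 x 68 mm: bystander

How it is judged:
By the outcome, as a careful person would: the job done as asked, in the order asked, and still so for the second after the job is handed in, with the robot touching nothing.
Of carton_red, carton_blue, carton_orange only 2 to 3 are there at a start; the rules pass over those that are not, and their reading is None.
Of bottle_white, bottle_green, bottle_black, marker, stapler, glue_stick only 4 to 6 are there at a start; the rules pass over those that are not, and their reading is None.
At some moment in a run one of bottle_white, bottle_green, bottle_black, marker, stapler may be knocked a few centimetres aside while the robot is not near it.
It also fails if it takes over 210 s, if anything falls off the work surface, if the arm or the gripper's body presses on something with over 40 N, if the wrist force passes 120 N, or if a joint passes its speed limit or range.

ROBOT

A 6-joint arm with a two-finger parallel gripper is mounted at the origin on the work surface. World frame = base frame: x ahead of the robot, y to its left, z up, the work surface at z = 0. Lengths are in mm, angles in rad, forces in N, time in s.
With the tool pointing down it reaches from about 400 to 925 mm from the base axis. Payload 12.5 kg.
Tool frame: the origin (TCP) lies between the finger pads; the fingertips stand env.tip_extent ahead of it and the grasp point (between the pads) lies 11 mm behind it (env.tip_extent is the distance from the TCP to the fingertips, in mm); z points along the fingers, y is the line along which they close (so a half turn about z gives the same grasp; the last joint's range is limited). The gripper opens to 95 mm and grips with 3 to 60 N. Pads are 20 mm wide; open, the fingers measure 119 mm over their backs; the gripper's body (75 mm by 180 mm) begins 59 mm behind the grasp point.
Start: joints at [-1.337, 0.491, 1.559, -0, 1.092, -0.106], TCP at [208.335, -589.273, 222.661] pointing down, gripper open.
Joint ranges: [-3.1, 3.1], [-0.84, 2.19], [0.05, 2.79], [-1.13, 4.28], [0.06, 2.93], [-2.69, 2.69]. Speed limits (rad/s): [2.22, 2.22, 2.79, 3.14, 3.14, 3.14].

INTERFACE

Orientations are given as [roll, pitch, yaw] about the fixed x, y, z axes, in that order (R = Rz(yaw) Ry(pitch) Rx(roll)).
In Python, from cell import env gives the robot as it stands.
- The arm moves only by the tool carry_out, never from a script. Its argument "motion" is a list of rows, each a list of 5 numbers: the shift along the tool's x, y, z in mm, then the turn about the tool's z in degrees, then the closure, from 0 (fully open) to 1 (shut). A call has 1 to 12 rows; each row shifts and turns the commanded pose from where the row before left it, along the tool's axes as they then stand; what a row does not reach is not made up. A row lasts 1/10 s, in which the tool goes at most 50 mm and 8.59 degrees, less where a joint would pass 70% of its speed; a pose out of reach is approached as far as the arm can. A call with a gripper value outside its range is refused whole. The fingers move at their own pace and stop on an object; the grip force is fixed at half the most. Time passes only in rows, so rows that do not move let the fingers close. It gives the time, the measured TCP pose, the force, the opening and the grip force at its end, in the units of the state.
- env.state(): the state, without advancing time (a new reading comes with each control period).
- env.read_camera(name): name is "side" or "top" or "wrist"; returns a dict with "color" (420x560x3 uint8, red, green, blue), "K" (3x3 intrinsics, pixels), "R" (3x3) and "t" (3): a world point X has camera coordinates R X + t; the wrist camera has in their place "hand_eye" (4x4, takes a point from camera to tool coordinates, whose origin is the TCP and whose axes are the flange's). Camera axes: x right, y down, z forward; pixel columns grow to the right and rows downward; lengths in mm; the calibration is good to about 2 mm. A picture is of the moment at which its call begins: read the wrist's pose just before it. There is no depth.
- env.job_done(): hands the job in; it is judged then, once.
The state is a dict: "t": time; "joints": joint angles; "qvel": joint speeds; "tau": joint torques, N m; "eef_pos": TCP position; "tcp_rot": TCP orientation; "ft_force": force on the tool from outside, world axes, zero at the start; "moment": the same for the moment, N m; "opening": opening from 0.0 (shut) to 1.0 (fully open); "grip_force": force on a finger pad.
Only numpy, scipy, OpenCV 4.12 (cv2) and the standard library are available. Lean on these libraries where they do the work, as an engineer would, in place of code of your own. Each camera call takes 0.05 s, during which the arm holds its last target. There are 200 camera calls.

## Working session

There is one attempt and no reset: what is moved stays moved. The work goes in short steps, Python scripts to look and compute and a tool call to move; the robot and the scene stay as the last step left them, time stands still between calls to the robot, and variables do not carry over. Pictures are saved under pics/ and viewed, at most 14 in all, crops included, and the job is handed in when it is done.

Besides the shell and the picture viewer there is one more tool, called after ">>>" as name(argument=value, ...), one argument or row to a line, values as JSON. carry_out: Moves the arm, as the interface text tells. Its arguments: {"type":"object","properties":{"motion":{"type":"array"}},"required":["motion"]}

```bash
ls; mkdir -p pics; python3 - <<'E'
from cell import env
import cv2
s=env.state();print({k:s[k] for k in('t','eef_pos','tcp_rot','opening')},env.tip_extent)
for n in('top','side','wrist'):
    c=env.read_camera(n);cv2.imwrite(f'pics/{n}0.png',c['color'][:,:,::-1]);print(n,c['K'].tolist(),{k:v.tolist() for k,v in c.items() if k in('R','t','hand_eye')})
E
```

```text
pics
{'t': 0.0, 'eef_pos': array([ 208.27639221, -589.02307494,  222.0540532 ]), 'tcp_rot': array([-3.14046130e+00, -1.14706780e-04,  3.39851995e-01]), 'opening': 1.0023817010654972} 8.0
top [[508.1469731779679, 0.0, 280.9647363548826], [0.0, 508.1469731779679, 213.2898215801727], [0.0, 0.0, 1.0]] {'R': [[-0.01614570278207038, -0.9998642369949646, -0.003289963548511665], [-0.9838096539387464, 0.016473654410097502, -0.1784577920050032], [0.17848776176140863, 0.0003553714312749751, -0.9839420677115848]], 't': [-2.500002031984496, 540.925610062035, 1088.7341775311424]}
side [[516.9512480011812, 0.0, 277.7165183809605], [0.0, 516.9512480011812, 214.48534757077147], [0.0, 0.0, 1.0]] {'R': [[-0.9231334909411364, -0.38424310498710457, -0.013483106937941481], [-0.27268885052948794, 0.6790438496374198, -0.6815718898740616], [0.27104492007735115, -0.6255051450943168, -0.7316269300407142]], 't': [489.86983429788455, 220.26416665633712, 1197.6111525619801]}
wrist [[289.3694337978936, 0.0, 274.56983129431836], [0.0, 289.3694337978936, 208.7117759078139], [0.0, 0.0, 1.0]] {'hand_eye': [[0.0006054218849244212, -0.9707185366744933, -0.24021897514740642, 67.24095317794749], [0.9999997995540112, 0.0006322200194848463, -3.449323100088151e-05, -0.34595167654583037], [0.00018535446387067968, -0.2402189061135197, 0.9707187248576932, -161.38509588037974], [0.0, 0.0, 0.0, 1.0]]}
```

View pics/top0.png

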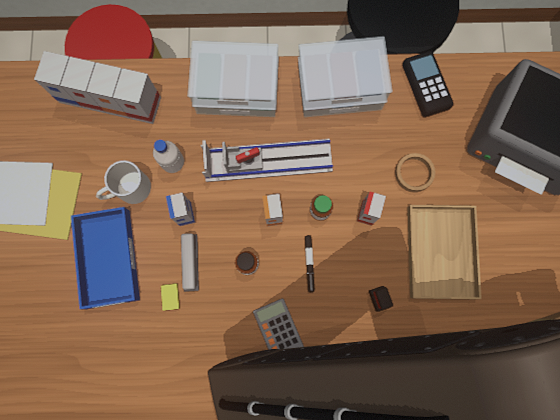

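View pics/side0.png

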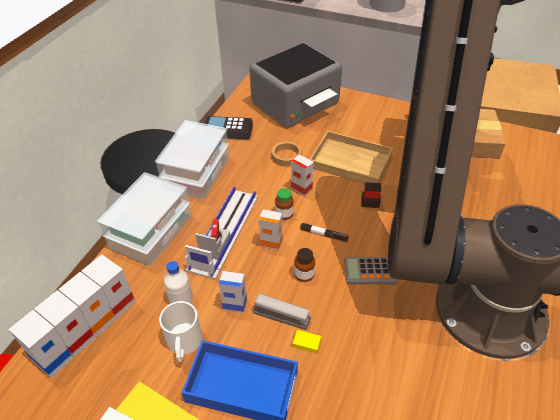

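Top view: the rack runs along image row ~158, with the end plate at left (205,158) and the red T-handle at (248,155). Cartons are blue (180,208), orange (273,208) and red (371,207). Bottles are green (321,206) and black (246,261). The marker is at (309,263), the stapler at (189,262), the bin at (104,257) and the tray at (443,252). There is no glue stick or white bottle. The side view agrees.

```bash
cat > h.py <<'E'
import numpy as np, cv2
from scipy.spatial.transform import Rotation as Ro
from cell import env
def snap(n,save=None):
    s=env.state(); c=env.read_camera(n)
    if 'hand_eye' in c:
        T=np.eye(4);T[:3,:3]=Ro.from_euler('xyz',s['tcp_rot']).as_matrix();T[:3,3]=s['eef_pos']
        W=T@c['hand_eye']; c['R']=W[:3,:3].T; c['t']=-c['R']@W[:3,3]
    if save: cv2.imwrite(f'pics/{save}.png',c['color'][:,:,::-1])
    c['hsv']=cv2.cvtColor(c['color'],cv2.COLOR_RGB2HSV); return c
def ray(c,p):
    C=-c['R'].T@c['t']; d=c['R'].T@np.linalg.inv(c['K'])@np.array([p[0],p[1],1.]); return C,d/np.linalg.norm(d)
def onz(c,p,z):
    C,d=ray(c,p); return C+d*(z-C[2])/d[2]
def tri(c1,p1,c2,p2):
    A=np.zeros((3,3));b=np.zeros(3);L=[ray(c1,p1),ray(c2,p2)]
    for C,d in L: M=np.eye(3)-np.outer(d,d);A+=M;b+=M@C
    X=np.linalg.solve(A,b); return X, max(np.linalg.norm(np.cross(X-C,d)) for C,d in L)
def proj(c,X):
    x=c['K']@(c['R']@np.array(X,float)+c['t']); return x[:2]/x[2]
def blobs(c,lo,hi,box=None,amin=15):
    m=cv2.inRange(c['hsv'],np.array(lo),np.array(hi))
    if box: k=np.zeros_like(m);x0,y0,x1,y1=box;k[y0:y1,x0:x1]=255;m&=k
    n,l,st,ce=cv2.connectedComponentsWithStats(m); out=[]
    for i in range(1,n):
        if st[i,4]>=amin:
            pts=np.argwhere(l==i)[:,::-1].astype(np.float32)
            out.append((int(st[i,4]),ce[i].round(1),cv2.minAreaRect(pts)))
    return sorted(out,key=lambda o:-o[0])
def goto(X,yaw=None):
    s=env.state();R=Ro.from_euler('xyz',s['tcp_rot']).as_matrix();d=R.T@(np.array(X,float)-s['eef_pos'])
    print('tool shift',d.round(1),'turn deg',None if yaw is None else round(-np.degrees(yaw-s['tcp_rot'][2]),1))
E
python3 - <<'E'
from h import *
np.set_printoptions(precision=1,suppress=True)
T=snap('top');S=snap('side')
for n,a,b in [('handle',(248,155),(215,230)),('green',(322,202),(285,193)),('black',(246,261),(305,257)),('blue top',(179,203),(232,277)),('or top',(272,203),(270,214)),('red top',(374,203),(302,161)),('tray nearR',(481,298),(376,180)),('tray farL',(410,206),(328,136)),('bin nearR',(138,299),(283,415)),('bin farL',(74,212),(200,344)),('endplate farR',(208,143),(213,245)),('stapler',(189,262),(283,310)),('marker',(309,263),(325,232))]:
    X,e=tri(T,a,S,b);print(n,X,e)
for z,p in [(8,(330,146)),(8,(330,168)),(20,(205,180)),(20,(331,172)),(20,(331,142)),(90,(206,160))]: print(p,z,onz(T,p,z))
for box,c in [((190,120,340,190),T),((180,190,260,280),S)]:
    for r in ((0,150,90),(8,255,255)),((172,150,90),(180,255,255)): print(blobs(c,*r,box)[:2])
goto((640,30,300),np.pi/2)
E
```

```text
handle [675.2  61.3  56.8] 0.11420094144738158
green [ 554.7 -101.8   83.4] 3.318480091070354
black [433.   65.8  68. ] 0.6797669040495178
blue top [555.  205.6 103.8] 1.8163090377300284
or top [549.2   6.7 112.8] 2.4663867104647097
red top [ 547.2 -209.9  108. ] 1.7907308347870678
tray nearR [ 368.  -523.7 -175.7] 20.031596329470048
tray farL [ 513.9 -274.3  160.3] 17.147005038868375
bin nearR [ 365.4  356.3 -138.5] 5.658526045392823
bin farL [524.1 403.7 162. ] 5.830325648602869
endplate farR [661.8 139.5 106.2] 25.9336458419786
stapler [436.3 196.6  26.7] 0.8383920828260606
marker [429.6 -73.6  11.4] 2.204883251970481
(330, 146) 8 [ 708.7 -130.5    8. ]
(330, 168) 8 [ 654.7 -128.7    8. ]
(205, 180) 20 [627.6 163.9  20. ]
(331, 172) 20 [ 641.8 -129.5   20. ]
(331, 142) 20 [ 714.6 -131.9   20. ]
(206, 160) 90 [655.1 151.5  90. ]
[(143, array([247.1, 154.7]), ((247.51547241210938, 154.65982055664062), (7.5135626792907715, 23.75910186767578), 66.03751373291016))]
[]
[(98, array([215.1, 228.5]), ((215.01486206054688, 228.85150146484375), (5.9702229499816895, 20.000247955322266), 5.7105937004089355))]
[]
tool shift [ 613.4 -439.9  -77.4] turn deg -70.5
```

>>> carry_out(
  motion=[
    [38, -27.5, -7, 0, 0],
    [38, -27.5, -7, 0, 0],
    [38, -27.5, -7, 0, 0],
    [38, -27.5, -7, 0, 0],
    [38, -27.5, -7, 0, 0],
    [38, -27.5, -7, 0, 0],
    [38, -27.5, -7, 0, 0],
    [38, -27.5, -7, 0, 0],
    [38, -27.5, -7, 0, 0],
    [38, -27.5, -7, 0, 0],
    [38, -27.5, -7, 0, 0],
    [38, -27.5, 0, 0, 0],
  ],
)

```text
t: 1.45
eef_pos: [529.3, -124.4, 300.7]
tcp_rot: [3.14, -0.001, 0.34]
ft_force: [0.4, -1.6, -0.2]
opening: 1.0
grip_force: 0.0
```

>>> carry_out(
  motion=[
    [38, -27.5, 0, 0, 0],
    [38, -27.5, 0, 0, 0],
    [38, -27.5, 0, 0, 0],
    [0, 0, 0, -8.5, 0],
    [0, 0, 0, -8.5, 0],
    [0, 0, 0, -8.5, 0],
    [0, 0, 0, -8.5, 0],
    [0, 0, 0, -8.5, 0],
    [0, 0, 0, -8.5, 0],
    [0, 0, 0, -8.5, 0],
    [0, 0, 0, -8.5, 0],
  ],
)

```text
t: 2.55
eef_pos: [608.2, -10.4, 299.5]
tcp_rot: [-3.141, 0.0, 1.533]
ft_force: [-0.3, 0.2, -0.4]
opening: 1.001
grip_force: 0.0
```

```bash
python3 - <<'E'
from h import *
np.set_printoptions(precision=3,suppress=True)
c=snap('wrist','w1');s=env.state();print(s['eef_pos'],s['tcp_rot'],s['ft_force'],s['joints'])
for X in [(675,61,57),(551,206,105),(549,7,105)]: print(proj(c,X))
E
```

```text
[608.188 -10.36  299.506] [-3.141  0.     1.542] [ 0.615 -0.556  0.256] [-0.126  0.402  1.497 -0.     1.243 -0.097]
[322.085 132.298]
[213.734  -3.71 ]
[226.268 180.726]
```

View pics/w1.png

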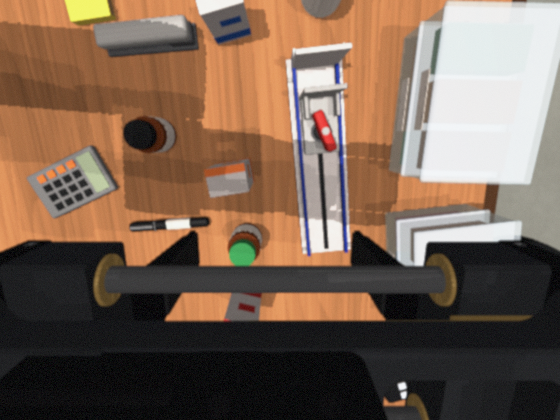

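Wrist view: the red bar of the handle is at (325,130), tilted slightly off the lane. The blue lips run from (290,60)/(341,50) down to (305,253)/(347,250). The orange carton top is at (228,178), the black bottle at (147,134), the green cap at (243,253) and the marker at (170,224).

```bash
cat >> h.py <<'E'
def lips(c,x0,y0,x1,y1,z=20):
    m=cv2.inRange(c['hsv'],np.array((108,120,60)),np.array((130,255,255)))
    k=np.zeros_like(m);k[y0:y1,x0:x1]=255;m&=k
    n,l,st,ce=cv2.connectedComponentsWithStats(m);o=[]
    for i in np.argsort(-st[1:,4])[:2]+1:
        pts=np.array([onz(c,p[::-1],z)[:2] for p in np.argwhere(l==i)],np.float32)
        vx,vy,px,py=cv2.fitLine(pts,cv2.DIST_HUBER,0,.01,.01).ravel()
        if vy<0:vx,vy=-vx,-vy
        o.append((int(st[i,4]),np.degrees(np.arctan2(-vx,vy)),px-vx/vy*py,pts[:,1].min(),pts[:,1].max()))
    return o  # area, yaw deg, x at y=0
def red(c,box,z):
    b=blobs(c,(0,150,70),(8,255,255),box)[0]; P=[onz(c,p,z) for p in cv2.boxPoints(b[2])]
    e=[P[1]-P[0],P[2]-P[1]];e=max(e,key=np.linalg.norm)
    return b[0],onz(c,b[2][0],z),np.linalg.norm(e),np.degrees(np.arctan2(e[1],e[0])),b[2][0]
E
python3 - <<'E'
from h import *
np.set_printoptions(precision=1,suppress=True)
c=snap('wrist');T=snap('top')
print(lips(c,280,45,365,262));print(lips(T,195,135,340,185))
a=red(c,(290,95,350,160),71);b=red(T,(190,120,340,190),71);print(a,b)
S=snap('side');bs=red(S,(180,190,260,280),71);print(tri(c,a[4],S,bs[4]),tri(T,b[4],S,bs[4]),tri(c,a[4],T,b[4]))
for z,p in [(8,(302,254)),(8,(350,250)),(90,(293,53)),(90,(350,44)),(90,(296,66)),(90,(352,57)),(88,(304,92)),(88,(346,87))]: print(p,onz(c,p,z))
E
```

```text
[(379, np.float32(3.7639027), np.float32(650.3988), np.float32(-131.40001), np.float32(148.99205)), (342, np.float32(3.6770232), np.float32(710.8082), np.float32(-127.85206), np.float32(82.86133))]
[(21, np.float32(8.453442), np.float32(638.0998), np.float32(-130.0544), np.float32(-108.899864)), (13, np.float32(23.462057), np.float32(663.89056), np.float32(-127.39734), np.float32(-117.820114))]Traceback (most recent call last):
  File "<stdin>", line 5, in <module>
  File "h.py", line 44, in red
    b=blobs(c,(0,150,70),(8,255,255),box)[0]; P=[onz(c,p,z) for p in cv2.boxPoints(b[2])]
      ~~~~~~~~~~~~~~~~~~~~~~~~~~~~~~~~~~~^^^
IndexError: list index out of range
```

```bash
python3 - <<'E'
from h import *
np.set_printoptions(precision=1,suppress=True)
c=snap('wrist')
a=red(c,(290,95,350,160),71);print(a)
S=snap('side')
try: bs=red(S,(180,190,260,280),71);print(tri(c,a[4],S,bs[4]))
except Exception as e: print(e)
for z,p in [(8,(302,254)),(8,(350,250)),(90,(293,53)),(90,(350,44)),(90,(296,66)),(90,(352,57)),(88,(304,92)),(88,(346,87))]: print(p,onz(c,p,z))
E
```

```text
(383, array([674.7,  62.6,  71. ]), np.float64(52.745385312100574), np.float64(-67.98052125373923), (322.96551513671875, 130.41378784179688))
(array([675.3,  62.3,  61.8]), np.float64(0.9809960080995858))
(302, 254) [ 648.5 -135.2    8. ]
(350, 250) [ 728.8 -131.8    8. ]
(293, 53) [637.3 151.1  90. ]
(350, 44) [703.5 157.5  90. ]
(296, 66) [640.4 137.1  90. ]
(352, 57) [706.  143.7  90. ]
(304, 92) [649.3 108.2  88. ]
(346, 87) [699.9 111.5  88. ]
```

>>> carry_out(
  motion=[
    [25, 21.7, 0, 0, 0.4],
    [25, 21.7, 0, 0, 0.4],
    [24.9, 21.7, 0, 0, 0.4],
    [0, 0, 30, -8, 0.4],
    [0, 0, 40, -8, 0.4],
    [0, 0, 40, -7.7, 0.4],
    [0, 0, 40, 0, 0.4],
    [0, 0, 30, 0, 0.4],
    [0, 0, 0, 0, 0.4],
  ],
)

```text
t: 3.7
eef_pos: [674.8, 61.5, 115.5]
tcp_rot: [-3.135, -0.002, 1.937]
ft_force: [-0.2, 0.4, 0.8]
opening: 0.599
grip_force: 0.0
```

```bash
python3 - <<'E'
from h import *
np.set_printoptions(precision=2,suppress=True)
c=snap('wrist','w2');s=env.state();print(s['eef_pos'],s['tcp_rot'],s['opening'])
goto((675.5,62.5,53),np.radians(112))
E
```

```text
[676.03  61.56 118.35] [-3.14 -0.    1.94] 0.5994294844572944
tool shift [ 1.   0.  65.4] turn deg -1.0
```

View pics/w2.png

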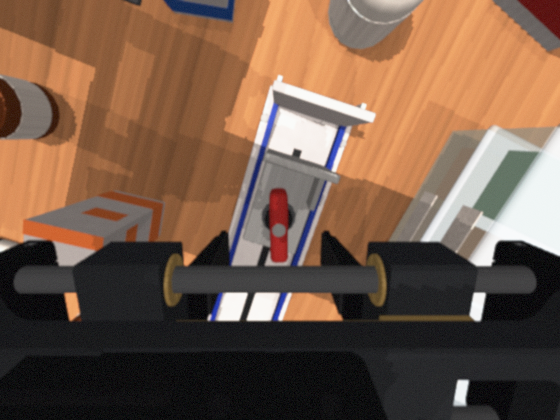

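The red bar (279,225) stands upright in the picture, centred between the fingers, so it is aligned.

>>> carry_out(
  motion=[
    [1, 0, 20, -1, 0.4],
    [0, 0, 20, 0, 0.4],
    [0, 0, 15, 0, 0.4],
    [0, 0, 10, 0, 0.4],
    [0, 0, 0, 0, 0.4],
    [0, 0, 0, 0, 1],
    [0, 0, 0, 0, 1],
    [0, 0, 0, 0, 1],
    [0, 0, 0, 0, 1],
    [0, 0, 0, 0, 1],
    [0, 0, 0, 0, 1],
  ],
)

```text
t: 4.85
eef_pos: [676.6, 62.6, 54.8]
tcp_rot: [3.141, 0.0, 1.958]
ft_force: [14.8, 7.4, -2.2]
opening: 0.156
grip_force: 8.3
```

>>> carry_out(
  motion=[
    [0, 0.8, 0, 0, 1],
    [0, 0, 0, -6, 1],
    [0, 0, 0, -7, 1],
    [0, 0, 0, -7, 1],
    [0, 0, 0, -7, 1],
    [0, 0, 0, -7, 1],
    [0, 0, 0, -7, 1],
    [0, 0, 0, -7, 1],
    [0, 0, 0, -7, 1],
    [0, 0, 0, -7, 1],
    [0, 0, 0, -5, 1],
    [0, 0, 0, 0, 1],
  ],
)

```text
t: 6.05
eef_pos: [676.8, 62.5, 54.7]
tcp_rot: [-3.141, -0.0, 3.129]
ft_force: [-1.6, -1.2, 1.8]
opening: 0.148
grip_force: 30.0
```

```bash
python3 - <<'E'
from h import *
s=env.state();print(s['eef_pos'],s['tcp_rot'],s['ft_force'],s['moment'],s['grip_force'])
E
```

```text
[676.81295444  62.46319076  54.67322341] [-3.14103319e+00 -4.98697041e-04  3.12851064e+00] [-1.59054681 -1.19047288  1.80355148] [-0.34142728  0.14176514  0.1346396 ] 29.997671842575073
```

>>> carry_out(
  motion=[
    [0, 0, 0, -4.3, 1],
    [0, -8, 0, 0, 1],
    [0, -12, 0, 0, 1],
    [0, -12, 0, 0, 1],
    [0, -12, 0, 0, 1],
    [0, -12, 0, 0, 1],
    [0, -12, 0, 0, 1],
    [0, -12, 0, 0, 1],
    [0, -12, 0, 0, 1],
    [0, -12, 0, 0, 1],
    [0, -12, 0, 0, 1],
    [0, -8, 0, 0, 1],
  ],
)

```text
t: 7.25
eef_pos: [684.9, -62.3, 54.7]
tcp_rot: [-3.141, 0.001, -3.082]
ft_force: [3.0, 2.8, -0.1]
opening: 0.145
grip_force: 30.0
```

>>> carry_out(
  motion=[
    [0, 0, 0, 0, 0.7],
    [0, 0, 0, 0, 0.7],
    [0, 0, -20, 0, 0.7],
    [0, 0, -40, 0, 0.7],
    [0, 0, -40, 0, 0.7],
    [0, 0, -40, 0, 0],
    [0, 0, -40, 0, 0],
    [0, 0, -40, 0, 0],
    [0, 0, 0, 0, 0],
  ],
)

```text
t: 8.15
eef_pos: [685.6, -60.7, 280.6]
tcp_rot: [-3.139, 0.008, -3.08]
ft_force: [0.0, -0.0, 0.6]
opening: 0.579
grip_force: 0.0
```

```bash
python3 - <<'E'
from h import *
np.set_printoptions(precision=2,suppress=True)
c=snap('wrist','w3');S=snap('side','s3');s=env.state();print(s['eef_pos'],s['tcp_rot'],s['opening'])
E
```

```text
[684.25 -60.52 275.09] [-3.14  0.   -3.08] 0.6655882590741656
```

View pics/w3.png

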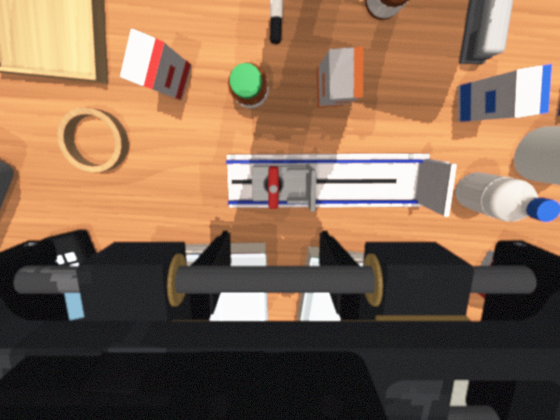

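The stop is drawn back: red handle at (273,187), and the lane between stop (313,187) and end plate (440,187) is clear. Next I take a closer look at the cartons.

>>> carry_out(
  motion=[
    [33, 3, 8, 0, 0],
    [33, 3, 8, 0, 0],
    [34, 4, 8, 0, 0],
    [34, 3, 0, 0, 0],
    [0, 0, 0, 8.5, 0],
    [0, 0, 0, 8.5, 0],
    [0, 0, 0, 8.5, 0],
    [0, 0, 0, 8.5, 0],
    [0, 0, 0, 8.5, 0],
    [0, 0, 0, 8.5, 0],
    [0, 0, 0, 8.5, 0],
    [0, 0, 0, 8.5, 0],
  ],
)

```text
t: 9.45
eef_pos: [549.1, -55.7, 248.9]
tcp_rot: [-3.139, -0.002, 2.01]
ft_force: [-0.6, -0.2, -0.3]
opening: 1.003
grip_force: 0.0
```

>>> carry_out(
  motion=[
    [0, 0, 0, 8.5, 0],
    [0, 0, 0, 8.5, 0],
    [0, 0, 0, 8.5, 0],
    [0, 0, 0, 0, 0],
  ],
)

```text
t: 9.85
eef_pos: [549.2, -55.8, 249.1]
tcp_rot: [-3.139, -0.0, 1.568]
ft_force: [0.0, -0.8, -0.9]
opening: 0.997
grip_force: 0.0
```

```bash
python3 - <<'E'
from h import *
np.set_printoptions(precision=2,suppress=True)
c=snap('wrist','w4');s=env.state();print(s['eef_pos'],s['tcp_rot'])
print(proj(c,(549,7,105)))
E
```

```text
[549.36 -55.86 249.33] [-3.14 -0.    1.57]
[274.59 141.92]
```

View pics/w4.png

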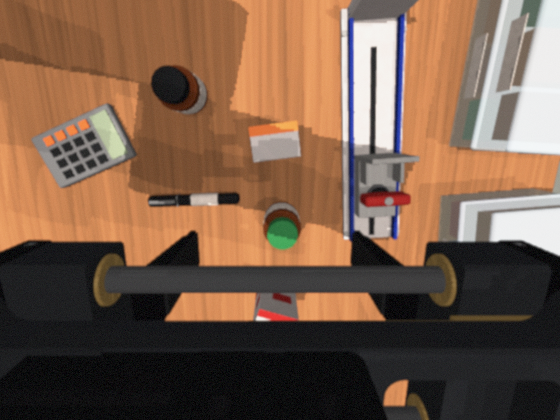

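The orange carton's top face has corners (249,127), (298,122), (301,157) and (253,161). Black cap at (171,84), marker from (150,200) to (238,198), green cap at (283,233).

```bash
cat >> h.py <<'E'
def quad(c,P,z=105,win=4):
    g=cv2.cvtColor(c['color'],cv2.COLOR_RGB2GRAY)
    q=cv2.cornerSubPix(g,np.array(P,np.float32).reshape(-1,1,2),(win,win),(-1,-1),(3,30,.01)).reshape(-1,2)
    W=np.array([onz(c,p,z)[:2] for p in q]);L=np.linalg.norm(np.roll(W,-1,0)-W,axis=1)
    i=0 if L[0]+L[2]>L[1]+L[3] else 1
    e=W[(i+1)%4]-W[i]-(W[(i+3)%4]-W[(i+2)%4]); a=(np.degrees(np.arctan2(e[1],e[0]))+90)%180-90
    print('quad px',q.round(1).tolist(),'centre',W.mean(0).round(1),'sides',L.round(1),'long axis deg',round(a,1)); return W.mean(0),a
E
python3 - <<'E'
from h import *
c=snap('wrist');quad(c,[(249,127),(298,122),(301,157),(253,161)])
E
```

```text
quad px [[248.3000030517578, 126.5999984741211], [297.70001220703125, 125.5999984741211], [300.3999938964844, 155.8000030517578], [254.10000610351562, 161.89999389648438]] centre [549.4   6.1] sides [50.3 30.4 48.6 35.9] long axis deg 4.5
```

>>> carry_out(
  motion=[
    [32, 0, 0, 0, 0],
    [31, 0.4, 0, -6.2, 0],
    [0, 0, 35, 0, 0],
    [0, 0, 40, 0, 0],
    [0, 0, 40, 0, 0],
    [0, 0, 40, 0, 0],
    [0, 0, 30, 0, 0],
    [0, 0, 0, 0, 0],
    [0, 0, 0, 0, 0],
  ],
)

```text
t: 10.85
eef_pos: [550.4, 6.9, 65.8]
tcp_rot: [-3.141, -0.0, 1.681]
ft_force: [-0.1, 0.2, 0.4]
opening: 0.999
grip_force: 0.0
```

>>> carry_out(
  motion=[
    [0, 0, 0, 0, 1],
    [0, 0, 0, 0, 1],
    [0, 0, 0, 0, 1],
    [0, 0, 0, 0, 1],
    [0, 0, 0, 0, 1],
    [0, 0, 0, 0, 1],
  ],
)

```text
t: 11.45
eef_pos: [550.4, 6.9, 65.8]
tcp_rot: [3.141, 0.0, 1.679]
ft_force: [-0.0, -0.5, -0.0]
opening: 0.551
grip_force: 0.2
```

>>> carry_out(
  motion=[
    [0, 0, 0, 0, 1],
    [0, 0, 0, 0, 1],
    [0, 0, -25, 0, 1],
    [0, 0, -40, 2.5, 1],
    [0, 0, -40, 0, 1],
    [27, 32, 0, 0, 1],
    [27, 32, 0, 0, 1],
    [27, 32, 0, 0, 1],
    [28, 33.4, 0, 0, 1],
    [0, 0, 0, 0, 1],
    [0, 0, 0, 0, 1],
  ],
)

```text
t: 12.55
eef_pos: [672.2, 124.5, 169.6]
tcp_rot: [-3.14, 0.0, 1.636]
ft_force: [-0.1, -1.0, -1.4]
opening: 0.528
grip_force: 30.0
```

```bash
python3 - <<'E'
from h import *
np.set_printoptions(precision=2,suppress=True)
c=snap('wrist','w5');s=env.state();print(s['eef_pos'],s['tcp_rot'],s['opening'],s['grip_force'])
goto((672.5,124,100),np.radians(93.7))
E
```

```text
[671.89 123.8  169.89] [-3.14  0.    1.64] 0.5246920233167446 29.960187077522278
tool shift [ 0.2  0.7 69.9] turn deg -0.0
```

View pics/w5.png

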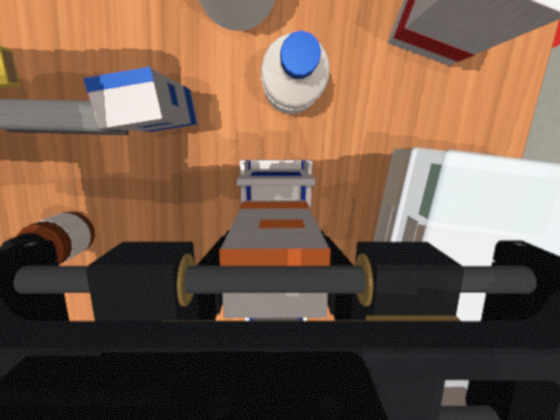

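The carton is held square. The end plate's top edge is at (276,181), beyond the carton's face edge at (263,205).

```bash
python3 - <<'E'
from h import *
np.set_printoptions(precision=1,suppress=True)
c=snap('wrist')
for p in [(240,178),(312,178),(240,184),(312,184)]: print(p,onz(c,p,90))
s=env.state();print(-c['R'].T@c['t'])
E
```

```text
(240, 178) [640.7 156.1  90. ]
(312, 178) [700.8 160.1  90. ]
(240, 184) [640.9 151.1  90. ]
(312, 184) [701.3 155.   90. ]
[667.7 191.3 331.3]
```

>>> carry_out(
  motion=[
    [3, 0.4, 25, 0, 1],
    [0, 0, 30, 0, 1],
    [0, 0, 20, 0, 1],
    [0, 0, 10, 0, 1],
    [0, 0, 6, 0, 1],
    [0, 0, 4.5, 0, 1],
    [0, 0, 0, 0, 1],
    [0, 0, 0, 0, 1],
  ],
)

```text
t: 13.45
eef_pos: [673.1, 127.0, 75.9]
tcp_rot: [3.14, 0.0, 1.635]
ft_force: [-0.6, -0.1, 0.0]
opening: 0.524
grip_force: 30.0
```

>>> carry_out(
  motion=[
    [0, 0, 1.5, 0, 1],
    [0, 0, 0, 0, 0.3],
    [0, 0, 0, 0, 0.2],
    [0, 0, 0, 0, 0.2],
    [0, 0, -20, 0, 0.2],
    [0, 0, -40, 0, 0.2],
    [0, 0, -50, 0, 0.2],
    [0, 0, -40, 0, 0],
    [5, -30, -25, 0, 0],
    [7, -45, 0, 0, 0],
    [13.7, -43.6, 0, 3.7, 0],
    [0, 0, 0, 0, 0],
  ],
)

```text
t: 14.65
eef_pos: [548.3, 145.9, 249.4]
tcp_rot: [-3.14, -0.0, 1.57]
ft_force: [0.6, -0.4, 0.2]
opening: 0.999
grip_force: 0.0
```

```bash
python3 - <<'E'
from h import *
np.set_printoptions(precision=2,suppress=True)
c=snap('wrist','w6');s=env.state();print(s['eef_pos'],s['tcp_rot'])
print(proj(c,(553,206,105)))
E
```

```text
[551.06 145.58 249.67] [ 3.14 -0.    1.57]
[279.27 144.55]
```

View pics/w6.png

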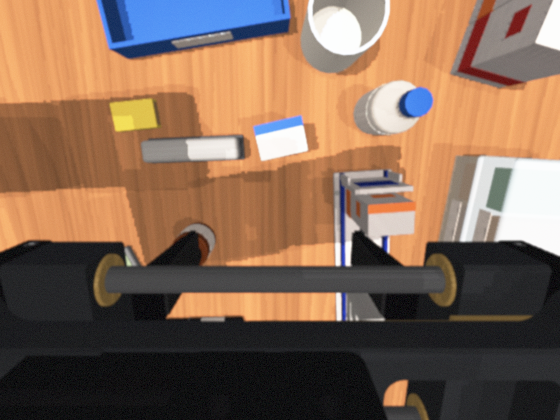

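The orange carton stands in the lane. The blue top face has corners (254,126), (302,117), (309,150) and (263,160). The sanitiser cap is at (415,102) and the stapler's end at (243,148).

```bash
python3 - <<'E'
from h import *
np.set_printoptions(precision=1,suppress=True)
c=snap('wrist');X,a=quad(c,[(254,126),(302,117),(309,150),(263,160)],win=3)
print('manual',np.mean([onz(c,p,105)[:2] for p in [(254,126),(302,117),(309,150),(263,160)]],0))
print('sanit',onz(c,(416,102),130),'staplerend',onz(c,(243,148),40))
goto((X[0],X[1],75),np.radians(90+a))
E
```

```text
quad px [[254.0, 126.0], [302.0, 117.0], [309.0, 150.0], [263.0, 160.0]] centre [558.7 211.8] sides [49.4 33.7 48.9 35.3] long axis deg 11.2
manual [558.7 211.8]
sanit [680.8 244.5 130. ] staplerend [511.6 199.8  40. ]
tool shift [ 66.4   5.8 174.5] turn deg -11.2
```

>>> carry_out(
  motion=[
    [33, 3, 0, 0, 0],
    [33.4, 2.8, 0, -5.6, 0],
    [0, 0, 30, -5.6, 0],
    [0, 0, 40, 0, 0],
    [0, 0, 40, 0, 0],
    [0, 0, 40, 0, 0],
    [0, 0, 26, 0, 0],
    [0, 0, 0, 0, 0],
    [0, 0, 0, 0, 1],
    [0, 0, 0, 0, 1],
    [0, 0, 0, 0, 1],
    [0, 0, 0, 0, 1],
  ],
)

```text
t: 15.95
eef_pos: [559.1, 211.5, 73.8]
tcp_rot: [3.14, -0.0, 1.766]
ft_force: [0.4, 0.3, 0.3]
opening: 0.716
grip_force: 0.0
```

>>> carry_out(
  motion=[
    [0, 0, 0, 0, 1],
    [0, 0, 0, 0, 1],
    [0, 0, 0, 0, 1],
    [0, 0, 0, 0, 1],
  ],
)

```text
t: 16.35
eef_pos: [558.6, 211.4, 72.9]
tcp_rot: [3.142, 0.0, 1.766]
ft_force: [-2.3, -0.4, 6.0]
opening: 0.533
grip_force: 29.8
```

>>> carry_out(
  motion=[
    [0, 0, -30, 0, 1],
    [0, 0, -40, 3.7, 1],
    [0, 0, -40, 3.8, 1],
    [0, 0, -25, 0, 1],
    [-34, 27, 0, 0, 1],
    [-34, 27, 0, 0, 1],
    [-34, 27, 0, 0, 1],
    [-32.7, 27.1, 0, 0, 1],
    [0, 0, 0, 0, 1],
    [0, 0, 0, 0, 1],
  ],
)

```text
t: 17.35
eef_pos: [675.1, 83.2, 206.7]
tcp_rot: [-3.14, -0.0, 1.633]
ft_force: [-0.2, 0.3, -0.3]
opening: 0.531
grip_force: 29.7
```

```bash
python3 - <<'E'
from h import *
goto((675.1,84,82.5),np.radians(93.7))
E
```

```text
tool shift [  0.8   0.2 124.2] turn deg -0.1
```

>>> carry_out(
  motion=[
    [0, 0, 35, 0, 1],
    [0, 0, 40, 0, 1],
    [0, 0, 25, 0, 1],
    [0, 0, 12, 0, 1],
    [0, 0, 8, 0, 1],
    [0, 0, 4, 0, 1],
    [0, 0, 1, 0, 1],
    [0, 0, 0, 0, 1],
    [0, 0, 0, 0, 1],
  ],
)

```text
t: 18.25
eef_pos: [677.2, 84.6, 88.6]
tcp_rot: [3.134, 0.001, 1.636]
ft_force: [-3.6, -0.0, 31.2]
opening: 0.55
grip_force: 30.6
```

>>> carry_out(
  motion=[
    [0, 0, -10, 0, 1],
    [0, 0, -10, 0, 1],
    [0, 0, -10, 0, 1],
    [0, 0, 0, 0, 1],
  ],
)

```text
t: 18.65
eef_pos: [675.7, 84.2, 114.4]
tcp_rot: [3.139, 0.0, 1.635]
ft_force: [-1.0, 0.9, -0.9]
opening: 0.527
grip_force: 29.9
```

```bash
python3 - <<'E'
from h import *
c=snap('wrist','w7');c=snap('side');cv2.imwrite('pics/s7.png',cv2.resize(c['color'][150:300,130:330,::-1],None,fx=3.5,fy=3.5));s=env.state();print(s['eef_pos'],s['tcp_rot'],s['opening'],s['ft_force'])
E
```

```text
[675.01989126  84.03049346 112.69417671] [3.14142093e+00 8.26252789e-05 1.63495546e+00] 0.5233259751008775 [ 0.16707286 -0.201246   -0.72734661]
```

View pics/s7.png

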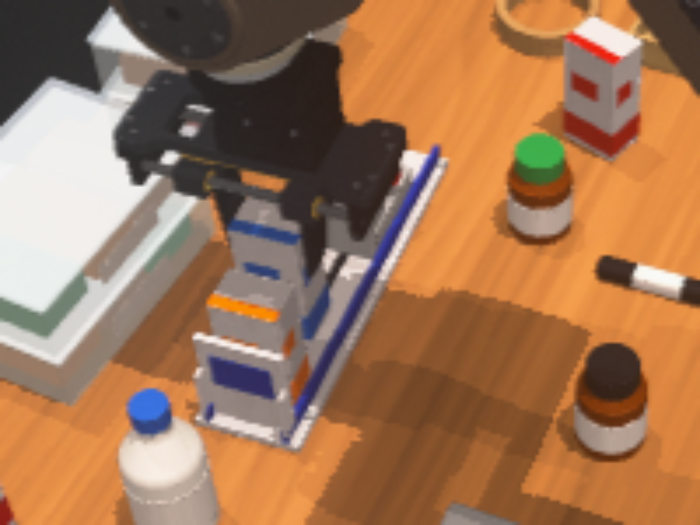

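View pics/w7.png

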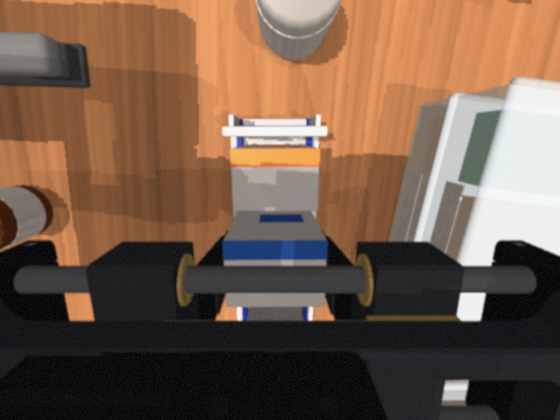

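Side view: blue is still held above the lane, behind the standing orange one. Wrist view: orange top spans columns 231–320 (rows 149–212), and the end plate is at row 131. I'll measure what it hit.

```bash
python3 - <<'E'
from h import *
np.set_printoptions(precision=1,suppress=True)
c=snap('wrist')
for z,p in [(113,(231,150)),(113,(320,150)),(113,(233,212)),(113,(318,212)),(90,(223,127)),(90,(326,127)),(90,(223,136)),(90,(326,136)),(145,(223,262)),(145,(327,262)),(20,(229,118)),(20,(321,118)),(20,(243,315)),(20,(308,315))]: print(z,p,onz(c,p,z))
g=c['color']
for r in (310,316): print(r,[(x,g[r,x].tolist()) for x in list(range(232,250,2))+list(range(300,326,2))])
for X in [(647.1,84,20),(703.1,84,20),(0,0,0)][:2]: print(proj(c,X))
E
```

```text
113 (231, 150) [647.4 143.1 113. ]
113 (320, 150) [695.8 146.2 113. ]
113 (233, 212) [649.5 108.2 113. ]
113 (318, 212) [698.3 111.3 113. ]
90 (223, 127) [638.8 155.4  90. ]
90 (326, 127) [701.7 159.5  90. ]
90 (223, 136) [638.9 150.   90. ]
90 (326, 136) [702.3 154.2  90. ]
145 (223, 262) [649.6  91.6 145. ]
145 (327, 262) [699.6  94.8 145. ]
20 (229, 118) [631.5 164.5  20. ]
20 (321, 118) [708.6 169.5  20. ]
20 (243, 315) [650.5 -22.1  20. ]
20 (308, 315) [715.  -17.9  20. ]
310 [(232, [225, 151, 93]), (234, [226, 150, 93]), (236, [226, 158, 113]), (238, [239, 234, 229]), (240, [246, 242, 238]), (242, [199, 189, 204]), (244, [57, 68, 155]), (246, [34, 51, 149]), (248, [56, 59, 98]), (300, [92, 87, 86]), (302, [72, 71, 77]), (304, [28, 41, 106]), (306, [30, 41, 120]), (308, [102, 99, 135]), (310, [215, 203, 198]), (312, [246, 242, 238]), (314, [196, 167, 153]), (316, [205, 135, 86]), (318, [216, 141, 90]), (320, [214, 141, 91]), (322, [211, 139, 86]), (324, [210, 138, 87])]
316 [(232, [225, 149, 94]), (234, [228, 152, 95]), (236, [222, 149, 100]), (238, [236, 226, 219]), (240, [245, 242, 237]), (242, [209, 199, 210]), (244, [67, 74, 159]), (246, [36, 51, 148]), (248, [71, 74, 99]), (300, [91, 85, 81]), (302, [85, 83, 82]), (304, [47, 50, 110]), (306, [27, 41, 122]), (308, [114, 111, 149]), (310, [238, 232, 226]), (312, [246, 241, 238]), (314, [199, 166, 153]), (316, [208, 137, 87]), (318, [214, 141, 89]), (320, [212, 141, 89]), (322, [210, 137, 87]), (324, [210, 137, 88])]
[243.8 211.8]
[305.3 215.7]
```

```bash
python3 - <<'E'
from h import *
np.set_printoptions(precision=1,suppress=True)
c=snap('wrist')
for z,p in [(145,(224,236)),(145,(326,236)),(145,(224,305)),(145,(326,305))]: print(p,onz(c,p,z))
w=c['color'];g=cv2.cvtColor(w,cv2.COLOR_RGB2HSV)
print([ (r,w[r,250].tolist()) for r in list(range(206,264,3))+list(range(292,316,3))])
s=env.state();print(s['eef_pos'],s['moment'])
S=snap('side');cv2.imwrite('pics/s8.png',cv2.resize(S['color'][195:285,175:270,::-1],None,fx=6,fy=6,interpolation=cv2.INTER_CUBIC))
E
```

```text
(224, 236) [649.8 105.  145. ]
(326, 236) [697.5 108.1 145. ]
(224, 305) [650.6  68.6 145. ]
(326, 305) [701.4  71.9 145. ]
[(206, [149, 138, 135]), (209, [150, 140, 138]), (212, [116, 109, 104]), (215, [108, 102, 100]), (218, [106, 101, 99]), (221, [109, 102, 100]), (224, [108, 102, 97]), (227, [112, 105, 102]), (230, [109, 103, 101]), (233, [113, 105, 104]), (236, [109, 103, 99]), (239, [100, 96, 101]), (242, [32, 62, 118]), (245, [31, 62, 118]), (248, [27, 57, 116]), (251, [31, 61, 119]), (254, [27, 60, 117]), (257, [33, 64, 121]), (260, [124, 121, 129]), (263, [146, 137, 133]), (292, [92, 87, 87]), (295, [148, 139, 135]), (298, [147, 137, 133]), (301, [147, 138, 134]), (304, [148, 139, 135]), (307, [121, 115, 111]), (310, [93, 90, 89]), (313, [91, 88, 84])]
[674.8  83.9 112. ] [-0.1 -0.1 -0. ]
```

View pics/s8.png

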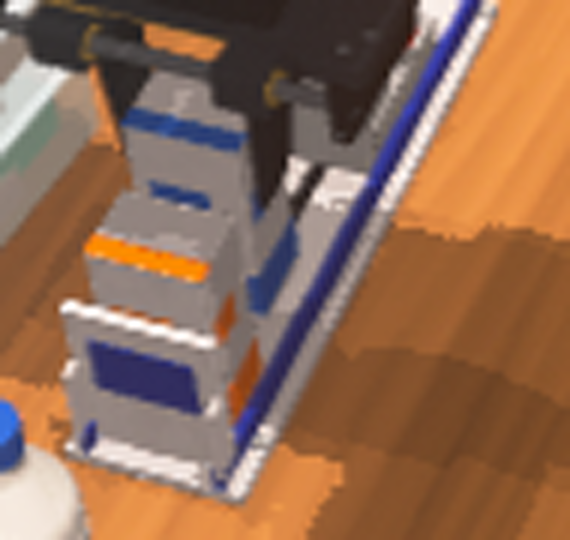

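Blue's top spans y ≈ 70–104, so there is still a gap to orange at about 109. I retry 1 mm further to +x, stepping down while watching the force.

>>> carry_out(
  motion=[
    [-3, 1, 6, 0, 1],
    [0, 0, 6, 0, 1],
    [0, 0, 5, 0, 1],
    [0, 0, 4, 0, 1],
    [0, 0, 0, 0, 1],
    [0, 0, 0, 0, 1],
  ],
)

```text
t: 19.5
eef_pos: [676.3, 81.0, 91.5]
tcp_rot: [-3.141, 0.0, 1.635]
ft_force: [-0.3, -0.1, -0.0]
opening: 0.527
grip_force: 29.9
```

>>> carry_out(
  motion=[
    [0, 0, 2, 0, 1],
    [0, 0, 2, 0, 1],
    [0, 0, 1, 0, 1],
    [0, 0, 0, 0, 1],
  ],
)

```text
t: 19.9
eef_pos: [676.2, 81.0, 86.4]
tcp_rot: [-3.141, 0.0, 1.635]
ft_force: [-0.9, -0.2, -0.6]
opening: 0.53
grip_force: 29.9
```

>>> carry_out(
  motion=[
    [0, 0, 2, 0, 1],
    [0, 0, 1.5, 0, 1],
    [0, 0, 0, 0, 1],
    [0, 0, 0, 0, 1],
  ],
)

```text
t: 20.3
eef_pos: [676.3, 81.0, 83.1]
tcp_rot: [-3.141, 0.0, 1.635]
ft_force: [0.7, -0.1, 0.0]
opening: 0.524
grip_force: 29.9
```

>>> carry_out(
  motion=[
    [0, 0, 1.3, 0, 1],
    [0, 0, 0, 0, 0.3],
    [0, 0, 0, 0, 0.2],
    [0, 0, 0, 0, 0.2],
    [0, 0, -25, 0, 0.2],
    [0, 0, -45, 0, 0.2],
    [0, 0, -50, 0, 0],
    [0, 0, -48, 0, 0],
    [-42, -19, 0, 0, 0],
    [-42, -19, 0, 0, 0],
    [-43, -19, 0, 0, 0],
    [-43, -19, 0, 0, 0],
  ],
)

```text
t: 21.5
eef_pos: [610.4, -94.9, 250.2]
tcp_rot: [3.141, 0.0, 1.635]
ft_force: [1.0, -0.2, 0.2]
opening: 1.001
grip_force: 0.0
```

>>> carry_out(
  motion=[
    [-43, -19, 0, 0, 0],
    [-43, -19, 0, 0, 0],
    [-43, -19, 0, 0, 0],
    [-43, -19, 0, 3.7, 0],
    [0, 0, 0, 0, 0],
    [0, 0, 0, 0, 0],
    [0, 0, 0, 0, 0],
  ],
)

```text
t: 22.2
eef_pos: [546.7, -269.2, 249.9]
tcp_rot: [3.141, -0.0, 1.571]
ft_force: [0.1, 1.0, 0.1]
opening: 1.003
grip_force: 0.0
```

```bash
python3 - <<'E'
from h import *
c=snap('wrist','w9');s=env.state();print(s['eef_pos'],s['tcp_rot'])
print(proj(c,(547,-210,105)))
E
```

```text
[ 546.88996927 -268.95159176  249.91335539] [ 3.14145422e+00 -4.32271933e-06  1.57187907e+00]
[274.84642402 145.41226418]
```

View pics/w9.png

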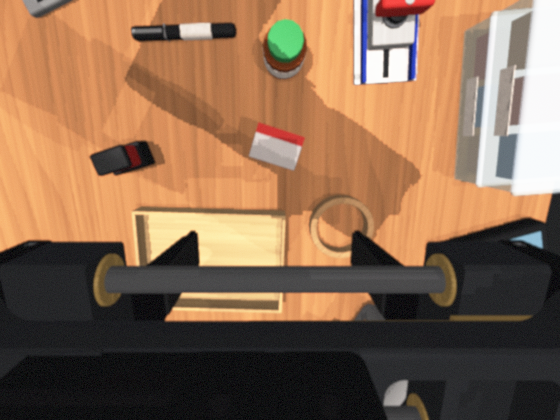

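The red top face has corners (258,124), (303,137), (294,169) and (249,155). Tray rim corners are (134,210), (285,210) and (282,310). Green cap at (285,38), marker from (133,32) to (235,30).

```bash
python3 - <<'E'
from h import *
np.set_printoptions(precision=1,suppress=True)
c=snap('wrist');P=[(258,124),(303,137),(294,169),(249,155)]
X,a=quad(c,P,win=3);print(np.mean([onz(c,p,105)[:2] for p in P],0))
goto((X[0],X[1],70),np.radians(90+a))
for p in [(134,210),(285,210),(282,310)]: print('tray',onz(c,p,30))
print('green',[ (b[0],onz(c,b[1],80)) for b in blobs(c,(45,100,50),(75,255,255))[:1]])
print('marker ends',onz(c,(133,32),12),onz(c,(235,30),12))
E
```

```text
quad px [[258.5, 122.0999984741211], [304.20001220703125, 137.6999969482422], [292.79998779296875, 170.1999969482422], [249.0, 155.0]] centre [ 548.5 -210.9] sides [49.3 35.2 48.6 34.5] long axis deg -18.5
[ 548.4 -210.8]
tool shift [ 57.9   1.6 179.9] turn deg 18.6
tray [ 356.  -297.9   30. ]
tray [ 561.2 -297.6   30. ]
tray [ 558.3 -450.8   30. ]
green [(1207, array([ 557.5, -104.8,   80. ]))]
marker ends [371.9 -75.7  12. ] [497.8 -73.3  12. ]
```

>>> carry_out(
  motion=[
    [29, 0.8, 0, 0, 0],
    [29, 0.8, 0, 8.5, 0],
    [0, 0, 30, 8.5, 0],
    [0, 0, 40, 0.8, 0],
    [0, 0, 40, 0, 0],
    [0, 0, 40, 0, 0],
    [0, 0, 27, 0, 0],
    [0, 0, 0, 0, 0],
    [0, 0, 0, 0, 1],
    [0, 0, 0, 0, 1],
    [0, 0, 0, 0, 1],
    [0, 0, 0, 0, 1],
  ],
)

```text
t: 23.5
eef_pos: [548.5, -212.2, 74.1]
tcp_rot: [3.14, 0.0, 1.26]
ft_force: [-0.8, 0.1, -0.2]
opening: 0.718
grip_force: 0.0
```

>>> carry_out(
  motion=[
    [0, 0, 0, 0, 1],
    [0, 0, 0, 0, 1],
    [0, 0, 0, 0, 1],
    [0, 0, 0, 0, 1],
  ],
)

```text
t: 23.9
eef_pos: [548.2, -212.1, 73.1]
tcp_rot: [3.141, 0.0, 1.26]
ft_force: [-0.1, 0.3, 4.7]
opening: 0.522
grip_force: 30.0
```

>>> carry_out(
  motion=[
    [0, 0, -30, 0, 1],
    [0, 0, -40, -7, 1],
    [0, 0, -40, -7, 1],
    [0, 0, -25, -7.5, 1],
    [34.5, 21, 0, 0, 1],
    [34.5, 21, 0, 0, 1],
    [34.5, 21, 0, 0, 1],
    [34.5, 21, 0, 0, 1],
    [34.5, 21, 0, 0, 1],
    [34.5, 21, 0, 0, 1],
    [34.5, 21, 0, 0, 1],
    [0, 0, 0, 0, 1],
  ],
)

```text
t: 25.1
eef_pos: [680.5, 42.5, 207.0]
tcp_rot: [-3.142, -0.001, 1.639]
ft_force: [-1.5, -0.6, -0.0]
opening: 0.524
grip_force: 30.0
```

```bash
python3 - <<'E'
from h import *
c=snap('wrist')
goto((679.0,38,83),np.radians(93.7))
P=[(r,c['color'][r,276].tolist()) for r in range(60,240,4)]
print(P)
E
```

```text
tool shift [ -2.5  -0.7 123.9] turn deg 0.1
[(60, [223, 148, 95]), (64, [219, 143, 90]), (68, [220, 142, 90]), (72, [222, 146, 93]), (76, [220, 144, 92]), (80, [217, 145, 98]), (84, [245, 245, 241]), (88, [198, 194, 188]), (92, [163, 119, 86]), (96, [242, 172, 89]), (100, [241, 172, 87]), (104, [242, 185, 114]), (108, [244, 244, 241]), (112, [244, 245, 242]), (116, [243, 245, 241]), (120, [244, 245, 242]), (124, [244, 245, 242]), (128, [245, 246, 242]), (132, [244, 245, 241]), (136, [235, 233, 227]), (140, [100, 94, 93]), (144, [140, 132, 136]), (148, [85, 112, 166]), (152, [39, 76, 137]), (156, [34, 69, 130]), (160, [130, 125, 138]), (164, [144, 137, 131]), (168, [146, 136, 131]), (172, [144, 137, 133]), (176, [145, 136, 132]), (180, [144, 134, 130]), (184, [144, 134, 129]), (188, [135, 126, 121]), (192, [116, 106, 107]), (196, [116, 108, 106]), (200, [93, 40, 34]), (204, [92, 25, 24]), (208, [108, 103, 99]), (212, [103, 99, 95]), (216, [96, 47, 48]), (220, [91, 19, 17]), (224, [103, 82, 80]), (228, [105, 97, 95]), (232, [106, 100, 97]), (236, [108, 100, 98])]
```

>>> carry_out(
  motion=[
    [-2.5, -0.6, 35, 0, 1],
    [0, 0, 40, 0, 1],
    [0, 0, 25, 0, 1],
    [0, 0, 10, 0, 1],
    [0, 0, 5, 0, 1],
    [0, 0, 0, 0, 1],
    [0, 0, 0, 0, 1],
  ],
)

```text
t: 25.85
eef_pos: [679.5, 35.6, 94.2]
tcp_rot: [3.14, 0.0, 1.635]
ft_force: [0.7, 0.3, -0.3]
opening: 0.522
grip_force: 30.0
```

>>> carry_out(
  motion=[
    [0, 0, 2, 0, 1],
    [0, 0, 2, 0, 1],
    [0, 0, 0, 0, 1],
    [0, 0, 0, 0, 1],
  ],
)

```text
t: 26.25
eef_pos: [679.0, 35.9, 89.0]
tcp_rot: [3.141, 0.0, 1.635]
ft_force: [-1.5, -0.4, -0.5]
opening: 0.523
grip_force: 30.0
```

>>> carry_out(
  motion=[
    [0, 0, 2, 0, 1],
    [0, 0, 2, 0, 1],
    [0, 0, 2, 0, 1],
    [0, 0, 0, 0, 1],
    [0, 0, 0, 0, 1],
  ],
)

```text
t: 26.75
eef_pos: [678.9, 35.8, 82.7]
tcp_rot: [-3.141, 0.0, 1.635]
ft_force: [-0.1, 0.7, -1.1]
opening: 0.526
grip_force: 30.0
```

>>> carry_out(
  motion=[
    [0, 0, 1.2, 0, 1],
    [0, 0, 0, 0, 0.3],
    [0, 0, 0, 0, 0.2],
    [0, 0, 0, 0, 0.2],
    [0, 0, -25, 0, 0.2],
    [0, 0, -45, 0, 0.2],
    [0, 0, -50, 0, 0.2],
    [-32, 0, 0, 0, 0.2],
    [-33, 0, 0, 0, 0.2],
    [-32.7, 0, 0, 0, 0.5],
    [0, 0, 0, -8, 0.5],
    [0, 0, 0, -8, 0.5],
  ],
)

```text
t: 27.95
eef_pos: [685.1, -62.9, 201.6]
tcp_rot: [-3.142, 0.0, 1.918]
ft_force: [-0.2, -0.1, -0.1]
opening: 0.605
grip_force: 0.0
```

>>> carry_out(
  motion=[
    [0, 0, 0, -8, 0.5],
    [0, 0, 0, -8, 0.5],
    [0, 0, 0, -8, 0.5],
    [0, 0, 0, -8, 0.5],
    [0, 0, 0, -8, 0.5],
    [0, 0, 0, -8, 0.5],
    [0, 0, 0, -8, 0.5],
    [0, 0, 0, -8, 0.5],
    [0, 0, 0, -8, 0.6],
    [0, 0, 0, -1.5, 0.6],
    [0, 0, 0, 0, 0.6],
  ],
)

```text
t: 29.05
eef_pos: [685.1, -61.6, 201.7]
tcp_rot: [-3.142, 0.0, -3.089]
ft_force: [-0.5, -0.3, -0.8]
opening: 0.405
grip_force: 0.0
```

```bash
python3 - <<'E'
from h import *
np.set_printoptions(precision=1,suppress=True)
c=snap('wrist','w10');s=env.state();print(s['eef_pos'],s['tcp_rot'])
print([(r[0],onz(c,r[1],71)) for r in blobs(c,(0,150,70),(8,255,255),(150,120,400,250))[:4]],proj(c,(685,-62,71)))
goto((684.9,-61.5,55),np.radians(183.6))
E
```

```text
[685.1 -61.6 201.7] [-3.1  0.  -3.1]
[(530, array([682.5, -63. ,  71. ])), (273, array([691.7,  67.3,  71. ])), (108, array([668.9,   7.6,  71. ])), (62, array([684.3,  19.9,  71. ]))] [273.8 203.7]
tool shift [  0.2   0.2 146.7] turn deg -360.6
```

View pics/w10.png

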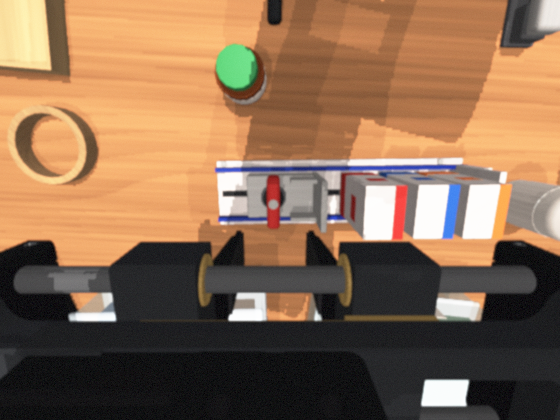

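All three cartons (red 380, blue 435, orange 485 at row ~207) stand in the lane. The handle (273,203) lies between the fingers.

>>> carry_out(
  motion=[
    [0, 0, 40, 0, 0.6],
    [0, 0, 45, 0, 0.6],
    [0, 0, 40, 0, 0.6],
    [0, 0, 21, 0, 0.6],
    [0, 0, 0, 0, 0.6],
    [0, 0, 0, 0, 1],
    [0, 0, 0, 0, 1],
    [0, 0, 0, 0, 1],
    [0, 0, 0, 0, 1],
    [0, 0, 0, 0, 1],
    [0, 0, 0, 0, 1],
  ],
)

```text
t: 30.2
eef_pos: [685.8, -61.9, 57.1]
tcp_rot: [-3.141, 0.002, -3.086]
ft_force: [-1.8, -1.9, 7.6]
opening: 0.142
grip_force: 30.0
```

>>> carry_out(
  motion=[
    [0, 3, 0, 0, 1],
    [0, 4, 0, 0, 1],
    [0, 4, 0, 0, 1],
    [0, 4, 0, 0, 1],
    [0, 4, 0, 0, 1],
    [0, 4, 0, 0, 1],
    [0, 4, 0, 0, 1],
    [0, 4, 0, 0, 1],
    [0, 2, 0, 0, 1],
    [0, 0, 0, 0, 1],
  ],
)

```text
t: 31.2
eef_pos: [683.6, -28.7, 57.1]
tcp_rot: [-3.141, 0.001, -3.086]
ft_force: [-2.0, 0.5, 7.9]
opening: 0.146
grip_force: 30.0
```

>>> carry_out(
  motion=[
    [0, 3, 0, 0, 1],
    [0, 3, 0, 0, 1],
    [0, 3, 0, 0, 1],
    [0, 2, 0, 0, 1],
    [0, 1, 0, 0, 1],
    [0, 0, 0, 0, 1],
  ],
)

```text
t: 31.8
eef_pos: [682.9, -17.0, 57.1]
tcp_rot: [-3.141, 0.001, -3.086]
ft_force: [-2.5, -2.5, 8.6]
opening: 0.146
grip_force: 30.0
```

>>> carry_out(
  motion=[
    [0, 1.5, 0, 0, 1],
    [0, 1.5, 0, 0, 1],
    [0, 1, 0, 0, 1],
    [0, 0, 0, 0, 1],
  ],
)

```text
t: 32.2
eef_pos: [682.6, -13.1, 57.1]
tcp_rot: [-3.141, 0.001, -3.086]
ft_force: [-2.8, -2.1, 8.5]
opening: 0.146
grip_force: 30.0
```

>>> carry_out(
  motion=[
    [0, 1, 0, 0, 1],
    [0, 1, 0, 0, 1],
    [0, 0, 0, 0, 1],
  ],
)

```text
t: 32.5
eef_pos: [682.5, -11.2, 57.0]
tcp_rot: [-3.141, 0.001, -3.086]
ft_force: [-2.8, -2.5, 8.4]
opening: 0.144
grip_force: 30.0
```

>>> carry_out(
  motion=[
    [0, 1, 0, 0, 1],
    [0, 0.7, 0, 0, 1],
    [0, 0, 0, 0, 1],
  ],
)

```text
t: 32.8
eef_pos: [682.4, -9.5, 57.0]
tcp_rot: [-3.141, 0.001, -3.086]
ft_force: [-3.1, -2.3, 9.1]
opening: 0.146
grip_force: 30.0
```

>>> carry_out(
  motion=[
    [0, 0.7, 0, 0, 1],
    [0, 0.7, 0, 0, 1],
    [0, 0, 0, 0, 1],
  ],
)

```text
t: 33.1
eef_pos: [682.3, -8.5, 57.1]
tcp_rot: [-3.14, 0.001, -3.086]
ft_force: [-3.8, -4.9, 7.9]
opening: 0.142
grip_force: 30.0
```

>>> carry_out(
  motion=[
    [0, 0.7, 0, 0, 1],
    [0, 0, 0, 0, 1],
    [0, 0, 0, 0, 1],
  ],
)

```text
t: 33.4
eef_pos: [682.4, -8.4, 57.1]
tcp_rot: [-3.14, 0.001, -3.086]
ft_force: [-3.7, -8.9, 9.4]
opening: 0.141
grip_force: 30.0
```

>>> carry_out(
  motion=[
    [0, 0.7, 0, 0, 1],
    [0, 0, 0, 0, 1],
    [0, 0, 0, 0, 1],
  ],
)

```text
t: 33.7
eef_pos: [682.3, -8.4, 57.1]
tcp_rot: [-3.139, 0.001, -3.086]
ft_force: [-3.1, -12.3, 7.6]
opening: 0.143
grip_force: 30.0
```

Snug at 12 N and no longer moving, so I tighten the handle.

>>> carry_out(
  motion=[
    [0, 0, 0, 7, 1],
    [0, 0, 0, 7, 1],
    [0, 0, 0, 7, 1],
    [0, 0, 0, 7, 1],
    [0, 0, 0, 7, 1],
    [0, 0, 0, 7, 1],
    [0, 0, 0, 7, 1],
    [0, 0, 0, 7, 1],
    [0, 0, 0, 7, 1],
    [0, 0, 0, 7, 1],
    [0, 0, 0, 3, 1],
    [0, 0, 0, 0, 1],
  ],
)

```text
t: 34.9
eef_pos: [682.1, -8.7, 57.2]
tcp_rot: [-3.141, 0.003, 1.921]
ft_force: [-5.2, -14.4, 10.1]
opening: 0.148
grip_force: 30.0
```

```bash
python3 - <<'E'
from h import *
s=env.state();print(s['eef_pos'],np.degrees(s['tcp_rot'][2]),s['ft_force'],s['moment'],s['opening'])
E
```

```text
[682.09854148  -8.68068686  57.17547541] 110.06253865987577 [ -5.23750678 -14.37472418  10.08044453] [-2.70784834  0.89260663 -0.03702387] 0.14803063238557057
```

>>> carry_out(
  motion=[
    [0, 0, 0, 0, 0.5],
    [0, 0, 0, 0, 0.4],
    [0, 0, -20, 0, 0.4],
    [0, 0, -45, 0, 0.4],
    [0, 0, -50, 0, 0.2],
    [0, 0, -50, 0, 0],
    [0, 0, -28, 7, 0],
    [0, 0, 0, 7, 0],
    [0, 0, 0, 6, 0],
    [0, 0, 0, 0, 0],
  ],
)

```text
t: 35.9
eef_pos: [682.0, -5.8, 248.8]
tcp_rot: [3.141, -0.0, 1.573]
ft_force: [-0.5, 0.6, 0.6]
opening: 0.925
grip_force: 0.0
```

```bash
python3 - <<'E'
from h import *
np.set_printoptions(precision=1,suppress=True)
c=snap('wrist','w11');s=env.state();print(s['eef_pos'],s['tcp_rot'])
r=red(c,(230,120,330,240),71);print('handle',r)
w=c['color'];q=proj(c,(676,90,113));print(q)
S=snap('side','s11');T=snap('top','t11')
for n,p in [('g',blobs(S,(45,100,50),(75,255,255),(200,150,330,260))[:2]),('gt',blobs(T,(45,100,40),(75,255,255),(290,180,350,230))[:2])]:print(n,[(b[0],b[1]) for b in p])
cv2.imwrite('pics/m11.png',np.hstack([c['color'][:240,150:550,::-1],S['color'][130:370,150:400,::-1]]))
E
```

```text
[682.   -5.9 248.6] [-3.1 -0.   1.6]
handle (389, array([681.8,  -5.7,  71. ]), np.float64(54.02278221838711), np.float64(-69.38954474918539), (274.3082580566406, 195.32191467285156))
[268.6 107.2]
g [(156, array([283.8, 194.7]))]
gt [(231, array([322.3, 203.7]))]
```

View pics/m11.png

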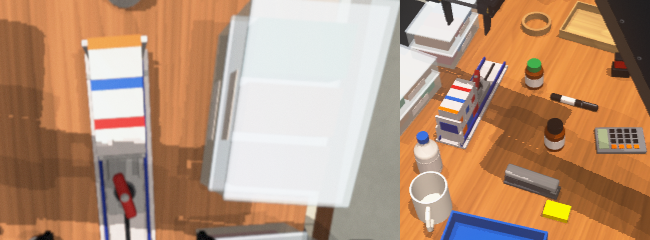

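The cartons stand snugly and the handle is tight at about 73° (1.27 rad). Next come the bottles, measured by masks alone.

>>> carry_out(
  motion=[
    [-32, -25, 0, 0, 0],
    [-32, -25, 0, 0, 0],
    [-32, -25, 0, 0, 0],
    [-32, -25, 0, 0, 0],
    [-31, -25, 0, 0, 0],
    [0, 0, 0, 0, 0],
    [0, 0, 0, 0, 0],
  ],
)

```text
t: 36.75
eef_pos: [557.4, -166.1, 248.8]
tcp_rot: [3.141, -0.0, 1.574]
ft_force: [-0.1, -0.6, -0.7]
opening: 1.001
grip_force: 0.0
```

```bash
cat >> h.py <<'E'
def cap(c,lo,hi,box=None,z=80):
    b=blobs(c,lo,hi,box)[0]; print('area',b[0],'px',b[1],'rect',[np.round(v,1).tolist() for v in b[2]],'pos',onz(c,b[1],z).round(1)); return b[1],onz(c,b[1],z)
GREEN=((45,90,40),(75,255,255))
E
python3 - <<'E'
from h import *
np.set_printoptions(precision=1,suppress=True)
c=snap('wrist');S=snap('side')
p,X=cap(c,*GREEN);q,_=cap(S,*GREEN,(200,150,330,260));print(tri(c,p,S,q))
goto((X[0],X[1],38))
# marker & black bottle dark blobs
for b in blobs(c,(0,0,0),(180,255,45),(60,0,520,235),60)[:8]: print(b[0],b[1],[np.round(v,1).tolist() for v in b[2]],onz(c,b[1],16),onz(c,b[1],80))
E
```

```text
area 896 px [274.9 140.8] rect [[275.0, 140.5], [33.0, 32.0], 90.0] pos [ 557.7 -102.6   80. ]
area 154 px [283.8 194.9] rect [[283.5, 194.5], [13.0, 13.0], 90.0] pos [552.8 -97.4  80. ]
(array([ 556.5, -103.1,   73.3]), np.float64(1.2512620663076537))
tool shift [ 62.5  -0.2 210.6] turn deg None
306 [139.5 224.5] [[130.5, 224.5], [19.0, 43.0], 90.0] [ 365.7 -219.9   16. ] [ 396.8 -200.2   80. ]
216 [218.  116.6] [[218.5, 117.0], [10.0, 21.0], 90.0] [483.7 -72.9  16. ] [495.6 -77.1  80. ]
176 [148.3 119.2] [[147.6, 118.9], [10.8, 28.9], 86.8] [392.7 -76.5  16. ] [419.4 -80.1  80. ]
131 [170.  118.1] [[170.0, 118.0], [10.0, 12.0], 90.0] [421.1 -75.   16. ] [443.2 -78.8  80. ]
66 [118.1 231.9] [[116.0, 231.5], [22.0, 5.0], -0.0] [ 333.9 -231.    16. ] [ 370.1 -209.5   80. ]
```

>>> carry_out(
  motion=[
    [31, 0, 0, 0, 0],
    [31.3, -0.3, 40, 0, 0],
    [0, 0, 45, 0, 0],
    [0, 0, 45, 0, 0],
    [0, 0, 45, 0, 0],
    [0, 0, 35.5, 0, 0],
    [0, 0, 0, 0, 0.2],
    [0, 0, 0, 0, 1],
    [0, 0, 0, 0, 1],
    [0, 0, 0, 0, 1],
    [0, 0, 0, 0, 1],
    [0, 0, 0, 0, 1],
  ],
)

```text
t: 38.05
eef_pos: [557.4, -103.9, 39.7]
tcp_rot: [3.14, 0.001, 1.574]
ft_force: [-0.3, -0.1, 0.3]
opening: 0.553
grip_force: 0.0
```

>>> carry_out(
  motion=[
    [0, 0, 0, 0, 1],
    [0, 0, 0, 0, 1],
    [0, 0, 0, 0, 1],
    [0, 0, 0, 0, 1],
  ],
)

```text
t: 38.45
eef_pos: [557.4, -103.9, 39.5]
tcp_rot: [3.14, 0.0, 1.574]
ft_force: [-0.8, 0.9, 6.7]
opening: 0.519
grip_force: 30.0
```

```bash
python3 - <<'E'
from h import *
np.set_printoptions(precision=1,suppress=True)
T=snap('top');S=snap('side')
for c,box in((T,(60,190,150,320)),(S,(170,330,310,420))):
    b=blobs(c,(105,120,40),(125,255,255),box)[:3]
    for k in b[:1]: print(k[0],[np.round(v,1).tolist() for v in k[2]]);print([ (p.round(0).tolist(),onz(c,p,45)) for p in cv2.boxPoints(k[2])])
m=cv2.inRange(T['hsv'],np.array((105,120,40)),np.array((125,255,255)));k=np.zeros_like(m);k[190:320,60:150]=255;m&=k
cn=max(cv2.findContours(m,cv2.RETR_EXTERNAL,cv2.CHAIN_APPROX_NONE)[0],key=cv2.contourArea);h=cv2.convexHull(cn)
a=cv2.approxPolyDP(h,5,True).reshape(-1,2);print([(p.tolist(),onz(T,p,45)[:2]) for p in a])
E
```

```text
2969 [[101.4, 257.8], [97.1, 52.6], 84.6]
[([71.0, 212.0], array([552.5, 461.6,  45. ])), ([123.0, 207.0], array([561.8, 344.2,  45. ])), ([132.0, 304.0], array([347. , 315.9,  45. ])), ([80.0, 309.0], array([338.2, 429.4,  45. ]))]
6599 [[239.2, 381.3], [106.7, 65.9], 13.4]
[([180.0, 401.0], array([540.1, 476.2,  45. ])), ([195.0, 337.0], array([580.7, 340.8,  45. ])), ([299.0, 362.0], array([354. , 310.1,  45. ])), ([283.0, 426.0], array([333.7, 443.4,  45. ]))]
[([123, 207], array([561.8, 344.2])), ([113, 302], array([351.2, 357.7])), ([80, 308], array([339.5, 429. ])), ([72, 216], array([543.1, 458.1]))]
```

>>> carry_out(
  motion=[
    [0, 0, -30, 0, 1],
    [0, 0, -45, 0, 1],
    [0, 0, -45, 0, 1],
    [45, -5, 0, 0, 1],
    [45, -6, 0, 0, 1],
    [45, -6, 0, 0, 1],
    [45, -6, 0, 0, 1],
    [45, -6, 0, 0, 1],
    [45, -6, 0, 0, 1],
    [45, -6, 0, 0, 1],
    [45, -6, 0, 0, 1],
    [0, 0, 0, 0, 1],
  ],
)

```text
t: 39.75
eef_pos: [507.8, 260.3, 158.6]
tcp_rot: [3.142, -0.001, 1.578]
ft_force: [0.4, -0.6, -1.5]
opening: 0.522
grip_force: 30.0
```

```bash
cat >> h.py <<'E'
def binpoly(c,z=45):
    m=cv2.inRange(c['hsv'],np.array((105,110,30)),np.array((128,255,255)))
    cn=max(cv2.findContours(m,cv2.RETR_EXTERNAL,cv2.CHAIN_APPROX_NONE)[0],key=cv2.contourArea);h=cv2.convexHull(cn)
    for p in cv2.approxPolyDP(h,4,True).reshape(-1,2): print(p.tolist(),onz(c,p,z)[:2].round(1),onz(c,p,0)[:2].round(1))
E
python3 - <<'E'
from h import *
c=snap('wrist');s=env.state();print(s['eef_pos'],s['tcp_rot']);binpoly(c)
goto((500,392,100))
E
```

```text
[508.15060753 258.16054993 158.5358468 ] [-3.14130645e+00  1.40580776e-04  1.57745543e+00]
[327, 0] [550.  438.9] [557.  457.1]
[337, 120] [564.  343.5] [573.3 346.1]
[115, 151] [358.5 314.2] [334.2 311.9]
[78, 10] [342.  429.9] [314.9 446.6]
[133, 0] [388.8 437.6] [369.4 455.6]
tool shift [133.9  -7.2  58.5] turn deg None
```

>>> carry_out(
  motion=[
    [45, -5, 0, 0, 1],
    [45, -5, 0, 0, 1],
    [45.9, -5, 0, 0, 1],
    [0, 0, 30, 0, 1],
    [0, 0, 35, 0, 1],
    [0, 0, 25, 0, 1],
    [0, 0, 12, 0, 1],
    [0, 0, 7, 0, 1],
    [0, 0, 3, 0, 1],
    [0, 0, 0, 0, 1],
    [0, 0, 0, 0, 1],
  ],
)

```text
t: 40.9
eef_pos: [494.1, 392.1, 47.8]
tcp_rot: [3.14, -0.001, 1.574]
ft_force: [-0.0, 0.0, -1.6]
opening: 0.522
grip_force: 30.0
```

>>> carry_out(
  motion=[
    [0, 0, 1.8, 0, 1],
    [0, 0, 0, 0, 0.4],
    [0, 0, 0, 0, 0.35],
    [0, 0, 0, 0, 0.35],
    [0, 0, -30, 0, 0.35],
    [0, 0, -45, 0, 0.35],
    [0, 0, -50, 0, 0],
    [0, 0, -50, 0, 0],
    [-43, -6, -25, 0, 0],
    [-43, -7, 0, 0, 0],
    [-43, -7, 0, 0, 0],
    [-43, -7, 0, 0, 0],
  ],
)

```text
t: 42.1
eef_pos: [466.5, 218.5, 245.3]
tcp_rot: [3.141, -0.0, 1.574]
ft_force: [0.8, -0.0, -0.3]
opening: 0.996
grip_force: 0.0
```

>>> carry_out(
  motion=[
    [-43, -7, 0, 0, 0],
    [-43, -7, 0, 0, 0],
    [-43, -7, 0, 0, 0],
    [-43, -7, 0, 0, 0],
    [-42, -6, 0, 0, 0],
    [0, 0, 0, 0, 0],
    [0, 0, 0, 0, 0],
  ],
)

```text
t: 42.8
eef_pos: [433.8, 5.2, 245.2]
tcp_rot: [3.141, 0.0, 1.571]
ft_force: [-1.4, 0.5, -0.2]
opening: 0.999
grip_force: 0.0
```

```bash
python3 - <<'E'
from h import *
np.set_printoptions(precision=1,suppress=True)
c=snap('wrist');s=env.state();print(s['eef_pos'],s['tcp_rot']);print(proj(c,(433,66,80)))
for b in blobs(c,(0,0,0),(180,255,50),(0,0,560,235),60)[:8]: print(b[0],b[1],[np.round(v,1).tolist() for v in b[2]],onz(c,b[1],16)[:2],onz(c,b[1],80)[:2])
T=snap('top');S=snap('side')
cap(T,*GREEN);cap(S,*GREEN)
E
```

```text
[433.9   6.  245.1] [ 3.1 -0.   1.6]
[273.8 143.4]
602 [274.2 145.4] [[274.7, 146.0], [30.6, 24.2], 5.2] [433.4  62.2] [433.4  63.9]
61 [458.8 202.2] [[458.4, 201.9], [13.3, 5.5], 79.7] [688.8 -14.4] [647.   -0.1]
area 237 px [ 94.1 236.2] rect [[94.0, 236.0], [16.0, 16.0], 90.0] pos [491.6 393.1  80. ]
area 306 px [219.4 364.6] rect [[219.0, 365.0], [20.0, 18.0], 90.0] pos [491.6 392.5  80. ]
```

>>> carry_out(
  motion=[
    [29, -0.2, 0, 0, 0],
    [30, -0.2, 40, 0, 0],
    [0, 0, 45, 0, 0],
    [0, 0, 45, 0, 0],
    [0, 0, 45, 0, 0],
    [0, 0, 31, 0, 0],
    [0, 0, 0, 0, 0.2],
    [0, 0, 0, 0, 1],
    [0, 0, 0, 0, 1],
    [0, 0, 0, 0, 1],
    [0, 0, 0, 0, 1],
    [0, 0, 0, 0, 1],
  ],
)

```text
t: 44.15
eef_pos: [433.5, 64.8, 39.6]
tcp_rot: [3.14, 0.0, 1.574]
ft_force: [1.3, 0.4, 1.9]
opening: 0.554
grip_force: 1.2
```

>>> carry_out(
  motion=[
    [0, 0, 0, 0, 1],
    [0, 0, 0, 0, 1],
    [0, 0, 0, 0, 1],
    [0, 0, 0, 0, 1],
  ],
)

```text
t: 44.55
eef_pos: [433.6, 64.8, 39.5]
tcp_rot: [3.14, 0.0, 1.574]
ft_force: [-0.1, 0.4, 9.2]
opening: 0.52
grip_force: 30.0
```

>>> carry_out(
  motion=[
    [0, 0, -30, 0, 1],
    [0, 0, -40, 0, 1],
    [0, 0, -40, 0, 1],
    [39.7, -2.5, 0, 0, 1],
    [39.7, -2.5, 0, 0, 1],
    [39.7, -2.5, 0, 0, 1],
    [39.7, -2.5, 0, 0, 1],
    [39.7, -2.5, 0, 0, 1],
    [39.7, -2.5, 0, 0, 1],
    [39.7, -2.5, 0, 0, 1],
    [39.7, -2.5, 0, 0, 1],
    [0, 0, 0, 0, 1],
  ],
)

```text
t: 45.75
eef_pos: [411.6, 385.9, 148.7]
tcp_rot: [3.141, -0.001, 1.577]
ft_force: [0.7, -1.3, -1.2]
opening: 0.522
grip_force: 30.0
```

```bash
python3 - <<'E'
from h import *
s=env.state();print(s['eef_pos'],s['grip_force'],s['opening']);goto((412,382.7,45.5),np.pi/2)
E
```

```text
[411.64965972 385.8990176  148.6551006 ] 29.999640583992004 0.5223386243973578
tool shift [ -3.3   0.3 103.2] turn deg 0.3
```

>>> carry_out(
  motion=[
    [-3.3, 0.3, 30, 0, 1],
    [0, 0, 35, 0, 1],
    [0, 0, 20, 0, 1],
    [0, 0, 10, 0, 1],
    [0, 0, 6, 0, 1],
    [0, 0, 2.5, 0, 1],
    [0, 0, 0, 0, 1],
    [0, 0, 1, 0, 0.4],
    [0, 0, 0, 0, 0.35],
    [0, 0, 0, 0, 0.35],
    [0, 0, -30, 0, 0.35],
    [0, 0, -45, 0, 0.35],
  ],
)

```text
t: 46.95
eef_pos: [411.7, 378.4, 118.6]
tcp_rot: [-3.138, 0.003, 1.574]
ft_force: [0.4, -0.2, 0.7]
opening: 0.647
grip_force: 0.0
```

>>> carry_out(
  motion=[
    [0, 0, -50, 0, 0],
    [0, 0, -50, 0, 0],
    [-40, 4, -25, 0, 0],
    [-42, 4, 0, 0, 0],
    [-42, 4, 0, 0, 0],
    [-42, 4, 0, 0, 0],
    [-42, 4, 0, 0, 0],
    [-40, 4, 0, 0, 0],
    [0, 0, 0, 0, 0],
    [0, 0, 0, 0, 0],
  ],
)

```text
t: 47.95
eef_pos: [437.4, 130.6, 244.7]
tcp_rot: [3.141, -0.0, 1.572]
ft_force: [-0.5, 0.5, 0.3]
opening: 0.997
grip_force: 0.0
```

```bash
python3 - <<'E'
from h import *
np.set_printoptions(precision=1,suppress=True)
c=snap('wrist');s=env.state();print(s['eef_pos'],s['tcp_rot']);print(proj(c,(436,197,40)))
for b in blobs(c,(0,0,30),(180,70,230),(0,0,560,235),150)[:6]:
    W=[onz(c,p,46)[:2] for p in cv2.boxPoints(b[2])];print(b[0],b[1],[np.round(v,1).tolist() for v in b[2]],onz(c,b[2][0],46)[:2])
for p in((274,150),): print(c['hsv'][140:170:5,200:350:15].tolist())
T=snap('top');S=snap('side')
cap(T,*GREEN);cap(S,*GREEN)
for b in blobs(T,(0,0,0),(180,255,45),(60,200,145,320),30)[:3]: print('black T',b[0],b[1],onz(T,b[1],85))
for b in blobs(S,(0,0,0),(180,255,45),(180,330,310,420),30)[:3]: print('black S',b[0],b[1],onz(S,b[1],85))
for b in blobs(T,(0,0,60),(180,60,230),(160,220,220,310),100)[:3]: print('stap T',b[0],[np.round(v,1).tolist() for v in b[2]],onz(T,b[2][0],46))
E
```

```text
[437.3 131.3 244.6] [ 3.1 -0.   1.6]
[273.4 138.1]
2873 [456.8 195.9] [[466.0, 196.5], [98.0, 75.0], -0.0] [680.6 125.3]
2607 [417.9  31.1] [[423.8, 34.7], [78.3, 56.4], 36.1] [603.9 309.4]
2535 [542.3 192.7] [[543.5, 190.8], [33.2, 93.7], 10.8] [777.4 132.8]
1876 [464.9  99.4] [[469.2, 94.8], [53.2, 61.9], 85.6] [664.9 246.5]
1230 [471.8  13. ] [[474.0, 15.5], [31.0, 54.0], 90.0] [656.8 328.4]
701 [ 19.9 222.2] [[25.0, 217.5], [50.0, 33.0], 0.0] [115.5  97. ]
[[[12, 146, 166], [12, 144, 165], [19, 8, 243], [15, 6, 248], [19, 8, 247], [15, 8, 246], [15, 4, 252], [12, 5, 251], [20, 6, 250], [16, 132, 249]], [[12, 143, 168], [12, 145, 167], [17, 10, 240], [17, 7, 246], [17, 7, 243], [18, 11, 240], [19, 8, 245], [15, 11, 238], [18, 11, 231], [15, 134, 248]], [[12, 147, 168], [12, 142, 165], [10, 61, 188], [9, 35, 138], [9, 75, 159], [11, 101, 159], [12, 131, 227], [13, 138, 240], [16, 128, 252], [15, 133, 247]], [[12, 146, 170], [12, 145, 165], [14, 136, 244], [13, 146, 231], [13, 143, 236], [13, 143, 234], [14, 136, 244], [15, 135, 248], [17, 126, 252], [12, 145, 221]], [[12, 142, 171], [13, 145, 165], [14, 139, 244], [13, 144, 231], [14, 141, 237], [13, 143, 233], [14, 135, 243], [14, 138, 245], [12, 144, 212], [13, 145, 192]], [[12, 146, 168], [13, 146, 162], [14, 138, 242], [13, 143, 232], [13, 145, 231], [13, 145, 223], [12, 146, 180], [13, 143, 180], [13, 147, 212], [13, 147, 193]]]
area 246 px [ 94.4 236.2] rect [[94.5, 236.0], [16.0, 17.0], 90.0] pos [491.6 392.4  80. ]
area 306 px [219.4 364.6] rect [[219.0, 365.0], [20.0, 18.0], 90.0] pos [491.6 392.5  80. ]
black T 280 [130.9 257.9] [442.9 310.3  85. ]
black T 51 [104.3 273.8] [410.  365.6  85. ]
black T 33 [124.5 286.7] [382.2 321.6  85. ]
black S 56 [259.3 381.3] [402.9 396.4  85. ]
stap T 421 [[178.3, 230.2], [13.6, 40.3], 78.1] [506.8 218.3  46. ]
stap T 156 [[210.8, 286.9], [15.3, 13.1], 83.7] [380.4 144.7  46. ]
```

```bash
python3 - <<'E'
from h import *
np.set_printoptions(precision=1,suppress=True)
c=snap('wrist')
for lo,hi in (((0,0,0),(180,85,255)),((0,0,180),(180,60,255))):
  for b in blobs(c,lo,hi,(150,80,370,200),150)[:3]:
    P=cv2.boxPoints(b[2]);print(b[0],[np.round(v,1).tolist() for v in b[2]],[onz(c,p,46)[:2] for p in P],'ctr46',onz(c,b[2][0],46)[:2])
for col in (240,270,300): print(col,[(r,c['color'][r,col].tolist()) for r in range(112,176,4)])
S=snap('side');b=blobs(S,(0,0,0),(180,80,255),(240,280,325,335),80)
for k in b[:2]: print('S',k[0],[np.round(v,1).tolist() for v in k[2]],onz(S,k[2][0],35))
E
```

```text
2493 [[278.0, 138.0], [25.0, 100.5], 87.9] [array([380.3, 210.7]), array([500.4, 215.5]), array([503. , 186.2]), array([380.4, 181.3])] ctr46 [441.1 198.6]
2190 [[277.7, 138.2], [22.7, 99.4], 87.6] [array([380.5, 208.8]), array([499.4, 214.2]), array([501.8, 187.7]), array([380.7, 182.1])] ctr46 [440.7 198.3]
240 [(112, [236, 231, 106]), (116, [183, 145, 68]), (120, [246, 180, 116]), (124, [244, 174, 112]), (128, [166, 156, 150]), (132, [251, 249, 246]), (136, [253, 252, 249]), (140, [248, 245, 241]), (144, [248, 245, 241]), (148, [238, 234, 230]), (152, [167, 125, 101]), (156, [244, 181, 113]), (160, [244, 178, 112]), (164, [244, 176, 113]), (168, [238, 166, 106]), (172, [221, 148, 94])]
270 [(112, [244, 176, 114]), (116, [244, 176, 113]), (120, [244, 176, 113]), (124, [232, 158, 104]), (128, [217, 210, 202]), (132, [248, 245, 241]), (136, [248, 245, 242]), (140, [247, 244, 240]), (144, [244, 241, 236]), (148, [220, 211, 204]), (152, [203, 136, 90]), (156, [232, 159, 102]), (160, [231, 157, 101]), (164, [223, 148, 94]), (168, [226, 152, 99]), (172, [185, 121, 78])]
300 [(112, [248, 183, 117]), (116, [248, 185, 119]), (120, [248, 182, 115]), (124, [201, 140, 103]), (128, [239, 235, 230]), (132, [251, 249, 247]), (136, [252, 250, 248]), (140, [252, 250, 247]), (144, [250, 248, 245]), (148, [200, 195, 187]), (152, [246, 178, 115]), (156, [246, 180, 116]), (160, [243, 172, 111]), (164, [175, 116, 74]), (168, [178, 117, 77]), (172, [174, 117, 76])]
S 1115 [[281.8, 311.2], [57.2, 20.2], 18.4] [434.8 205.5  35. ]
```

>>> carry_out(
  motion=[
    [33, 1, 0, 0, 0.2],
    [34.2, 1.7, 0, 0, 0.2],
    [0, 0, 0, 8.5, 0.2],
    [0, 0, 0, 8.5, 0.2],
    [0, 0, 0, 8.5, 0.2],
    [0, 0, 0, 8.5, 0.2],
    [0, 0, 0, 8.5, 0.2],
    [0, 0, 0, 8.5, 0.2],
    [0, 0, 0, 8.5, 0.2],
    [0, 0, 0, 8.5, 0.2],
    [0, 0, 0, 8.5, 0.2],
    [0, 0, 0, 8.5, 0.2],
  ],
)

```text
t: 49.4
eef_pos: [439.5, 199.2, 244.3]
tcp_rot: [3.141, 0.0, 0.086]
ft_force: [-0.6, -0.7, 0.3]
opening: 0.804
grip_force: 0.0
```

>>> carry_out(
  motion=[
    [0, 0, 40, 2.7, 0.2],
    [0, 0, 45, 0, 0.2],
    [0, 0, 40, 0, 0.2],
    [0, 0, 0, 0, 0.2],
    [0, 0, 0, 0, 0.2],
  ],
)

```text
t: 49.9
eef_pos: [439.9, 198.9, 119.8]
tcp_rot: [3.141, 0.001, 0.044]
ft_force: [0.3, 0.6, -0.0]
opening: 0.803
grip_force: 0.0
```

```bash
python3 - <<'E'
from h import *
s=env.state();print(s['eef_pos'],s['tcp_rot']);goto((440,198.5,35),np.radians(2.3))
c=snap('wrist')
for b in blobs(c,(0,0,0),(180,85,255),(180,60,380,225),150)[:3]: print(b[0],[np.round(v,1).tolist() for v in b[2]])
print(proj(c,(490,200.5,46)),proj(c,(460,199,46)))
E
```

```text
[439.8745893  198.90139964 119.82907977] [3.14124614e+00 9.81688780e-04 4.40583822e-02]
tool shift [ 0.2  0.4 84.8] turn deg 0.2
2964 [[276.5, 182.0], [35.0, 84.0], 0.0]
[275.78462101 158.79241313] [275.93996393 195.5089506 ]
```

>>> carry_out(
  motion=[
    [0, 0.4, 40, 0, 0.2],
    [0, 0, 35, 0, 0.2],
    [0, 0, 10, 0, 0.2],
    [0, 0, 0, 0, 0.2],
    [0, 0, 0, 0, 1],
    [0, 0, 0, 0, 1],
    [0, 0, 0, 0, 1],
    [0, 0, 0, 0, 1],
    [0, 0, 0, 0, 1],
    [0, 0, 0, 0, 1],
    [0, 0, 0, 0, 1],
    [0, 0, 0, 0, 1],
  ],
)

```text
t: 51.15
eef_pos: [439.8, 197.9, 34.4]
tcp_rot: [3.141, -0.0, 0.043]
ft_force: [0.5, -1.3, 2.1]
opening: 0.294
grip_force: 30.0
```

>>> carry_out(
  motion=[
    [0, 0, 0, 0, 1],
    [0, 0, -30, 0, 1],
    [0, 0, -40, 0, 1],
    [0, 0, -40, 0, 1],
    [0, 0, 0, 0, 1],
  ],
)

```text
t: 51.65
eef_pos: [441.4, 198.5, 148.3]
tcp_rot: [-3.14, -0.007, 0.043]
ft_force: [1.2, 0.5, -3.2]
opening: 0.296
grip_force: 30.0
```

>>> carry_out(
  motion=[
    [0, 0, 0, 2.5, 1],
    [1.5, 45, 0, 0, 1],
    [1.5, 45, 0, 0, 1],
    [1.5, 45, 0, 0, 1],
    [1.5, 45, 0, 0, 1],
    [1.5, 45, 0, 0, 1],
    [1.5, 45, 0, 0, 1],
    [1.5, 45, 0, 0, 1],
    [1.5, 45, 0, 0, 1],
    [1.5, 45, 0, 0, 1],
    [1.5, 45, 0, 0, 1],
    [1.5, 45, 0, 0, 1],
  ],
)

```text
t: 52.85
eef_pos: [455.4, -298.8, 143.2]
tcp_rot: [-3.141, 0.001, -0.001]
ft_force: [1.1, 0.4, -2.2]
opening: 0.292
grip_force: 30.0
```

>>> carry_out(
  motion=[
    [0, 45, 0, 0, 1],
    [0, 45, 0, 0, 1],
    [0, 10, 0, 0, 1],
    [0, 0, 0, 0, 1],
    [0, 0, 0, 0, 1],
  ],
)

```text
t: 53.35
eef_pos: [455.6, -395.8, 143.4]
tcp_rot: [-3.14, 0.001, -0.001]
ft_force: [0.1, 0.4, -2.1]
opening: 0.293
grip_force: 30.0
```

```bash
python3 - <<'E'
from h import *
s=env.state();print(s['eef_pos'],s['tcp_rot'],s['opening']);goto((458,-398,40),np.radians(-1))
T=snap('top')
m=cv2.inRange(T['hsv'],np.array((12,30,120)),np.array((28,110,255)));k=np.zeros_like(m);k[195:310,400:490]=255;m&=k
n,l,st,ce=cv2.connectedComponentsWithStats(m);i=1+np.argmax(st[1:,4]);print(st[i]);x,y,w,h=st[i][:4]
for p in((x,y),(x+w,y),(x+w,y+h),(x,y+h)): print(p,onz(T,p,30).round(1))
E
```

```text
[ 455.62138309 -395.7888875   143.43455638] [-3.13995170e+00  1.29222413e-03 -5.30911160e-04] 0.2926377109130263
tool shift [  2.5   2.4 103.4] turn deg 1.0
[ 410  205   66   60 1346]
(np.int32(410), np.int32(205)) [ 558.5 -305.9   30. ]
(np.int32(476), np.int32(205)) [ 556.  -456.2   30. ]
(np.int32(476), np.int32(265)) [ 419.6 -444.7   30. ]
(np.int32(410), np.int32(265)) [ 422.1 -297.5   30. ]
```

>>> carry_out(
  motion=[
    [0.5, 3, 35, 1, 1],
    [0, 0, 35, 0, 1],
    [0, 0, 18, 0, 1],
    [0, 0, 9, 0, 1],
    [0, 0, 5, 0, 1],
    [0, 0, 0, 0, 1],
    [0, 0, 0, 0, 1],
  ],
)

```text
t: 54.1
eef_pos: [456.9, -400.2, 43.4]
tcp_rot: [3.14, -0.001, -0.018]
ft_force: [0.3, -0.2, -1.9]
opening: 0.29
grip_force: 30.0
```

>>> carry_out(
  motion=[
    [0, 0, 2.5, 0, 1],
    [0, 0, 1, 0, 0.6],
    [0, 0, 0, 0, 0.55],
    [0, 0, 0, 0, 0.5],
    [0, 0, -30, 0, 0.5],
    [0, 0, -45, 0, 0.5],
    [0, 0, -50, 0, 0.5],
    [0, 0, -50, 0, 0.5],
    [0, 0, -35, -1, 0.5],
    [-2, -40, 0, 0, 0.5],
    [-3, -40, 0, 0, 0.5],
    [-3, -40, 0, 0, 0.5],
  ],
)

```text
t: 55.3
eef_pos: [448.1, -278.8, 249.2]
tcp_rot: [3.141, -0.001, -0.001]
ft_force: [1.4, -0.9, 0.1]
opening: 0.497
grip_force: 0.0
```

>>> carry_out(
  motion=[
    [-3, -40, 0, 0, 0.5],
    [-2, -40, 0, 0, 0.5],
    [-2, -40, 0, 0, 0.5],
    [-3, -40, 0, 0, 0.5],
    [-3, -43, 0, 0, 0.5],
    [0, 0, 0, 0, 0.5],
    [0, 0, 0, 0, 0.5],
  ],
)

```text
t: 56.0
eef_pos: [435.8, -76.5, 249.3]
tcp_rot: [3.141, -0.001, 0.002]
ft_force: [0.0, -0.3, -0.1]
opening: 0.502
grip_force: 0.0
```

```bash
python3 - <<'E'
from h import *
np.set_printoptions(precision=1,suppress=True)
c=snap('wrist');s=env.state();print(s['eef_pos'],s['tcp_rot']);print(proj(c,(372,-75,14)),proj(c,(498,-73,14)))
for b in blobs(c,(0,0,0),(180,255,50),(150,60,400,235),40)[:6]: print(b[0],b[1],[np.round(v,1).tolist() for v in b[2]],onz(c,b[2][0],14)[:2])
T=snap('top')
for b in blobs(T,(0,0,0),(180,255,50),(295,225,325,300),15)[:4]: print('T',b[0],[np.round(v,1).tolist() for v in b[2]],onz(T,b[2][0],14)[:2])
for b in blobs(T,(0,0,0),(180,60,255),(405,200,482,300),60)[:3]: print('stap',b[0],[np.round(v,1).tolist() for v in b[2]],onz(T,b[2][0],46)[:2])
S=snap('side')
for b in blobs(S,(0,0,0),(180,255,50),(180,330,310,420),20)[:3]: print('black S',b[0],b[1],onz(S,b[1],83))
for b in blobs(T,(0,0,0),(180,255,50),(85,220,130,310),20)[:3]: print('black T',b[0],b[1],onz(T,b[1],83))
E
```

```text
[435.9 -77.3 249.2] [ 3.1 -0.   0. ]
[273.6 230.9] [272.2 141. ]
173 [271.8 152.3] [[271.5, 152.5], [19.0, 9.0], 90.0] [483. -72.]
164 [376.8 231. ] [[376.5, 230.0], [8.0, 25.0], 90.0] [ 373.7 -223. ]
88 [273.1 197.5] [[273.0, 197.5], [9.0, 8.0], 90.0] [421.1 -74.1]
51 [270.6 219. ] [[271.0, 218.0], [24.0, 2.0], 90.0] [391.3 -71.3]
stap 999 [[453.4, 249.6], [57.3, 19.1], 87.6] [ 453.3 -391.6]
black S 59 [258.9 381.1] [404.2 395.5  83. ]
black T 89 [100.  272.7] [412.6 375.5  83. ]
```

>>> carry_out(
  motion=[
    [-1, -3.4, 40, -1.3, 0.5],
    [0, 0, 45, 0, 0.5],
    [0, 0, 45, 0, 0.5],
    [0, 0, 45, 0, 0.5],
    [0, 0, 35, 0, 0.5],
    [0, 0, 17, 0, 0.5],
    [0, 0, 8, 0, 0.5],
    [0, 0, 0, 0, 0.5],
    [0, 0, 0, 0, 0.5],
  ],
)

```text
t: 57.05
eef_pos: [435.1, -74.2, 14.5]
tcp_rot: [3.141, -0.001, 0.021]
ft_force: [0.2, -0.0, 0.8]
opening: 0.496
grip_force: 0.0
```

>>> carry_out(
  motion=[
    [0, 0, 3, 0, 0.5],
    [0, 0, 0, 0, 1],
    [0, 0, 0, 0, 1],
    [0, 0, 0, 0, 1],
    [0, 0, 0, 0, 1],
    [0, 0, 0, 0, 1],
    [0, 0, 0, 0, 1],
    [0, 0, 0, 0, 1],
    [0, 0, -25, 0, 1],
    [0, 0, -40, 0, 1],
    [0, 0, -35, 0, 1],
    [0, 0, 0, 0, 1],
  ],
)

```text
t: 58.25
eef_pos: [436.1, -74.1, 114.2]
tcp_rot: [3.139, -0.006, 0.022]
ft_force: [0.5, -0.3, -1.0]
opening: 0.167
grip_force: 30.0
```

>>> carry_out(
  motion=[
    [2, 37.8, 0, 0, 1],
    [2, 37.8, 0, 0, 1],
    [2, 37.8, 0, 0, 1],
    [2, 37.8, 0, 0, 1],
    [2, 37.8, 0, 0, 1],
    [2, 37.8, 0, 0, 1],
    [2.5, 37.8, 0, 2.2, 1],
    [0, 0, 30, 0, 1],
    [0, 0, 30, 0, 1],
    [0, 0, 15, 0, 1],
    [0, 0, 5, 0, 1],
    [0, 0, 0, 0, 1],
  ],
)

```text
t: 59.45
eef_pos: [454.7, -337.5, 29.9]
tcp_rot: [-3.14, 0.001, -0.016]
ft_force: [0.3, 0.3, 0.0]
opening: 0.165
grip_force: 30.0
```

```bash
python3 - <<'E'
from h import *
s=env.state();print(s['eef_pos'],s['tcp_rot'],s['opening'],s['ft_force']);goto((456,-338,18),np.radians(-1))
E
```

```text
[ 454.68536246 -337.54302456   29.88281885] [-3.14040072e+00  1.37925585e-03 -1.62434717e-02] 0.16460805052347163 [0.28941095 0.29865536 0.01076197]
tool shift [ 1.3  0.4 11.9] turn deg 0.1
```

>>> carry_out(
  motion=[
    [0, 0, 7, 0, 1],
    [0, 0, 5, 0, 1],
    [0, 0, 0, 0, 1],
    [0, 0, 1.5, 0, 0.75],
    [0, 0, 0, 0, 0.7],
    [0, 0, 0, 0, 0.7],
    [0, 0, -30, 0, 0.7],
    [0, 0, -45, 0, 0.7],
    [0, 0, -50, 0, 0.7],
    [0, 0, -50, 0, 0.5],
    [0, 0, -45, 0, 0],
    [0, 0, 0, 0, 0],
  ],
)

```text
t: 60.65
eef_pos: [456.5, -339.1, 243.7]
tcp_rot: [3.135, -0.008, -0.016]
ft_force: [-0.2, 0.7, -0.6]
opening: 0.497
grip_force: 0.0
```

>>> carry_out(
  motion=[
    [-20, -40, -20, 0, 0],
    [-10, -40, 0, 0, 0],
    [0, -40, 0, 0, 0],
    [0, -40, 0, 0, 0],
    [0, 0, 0, 0, 0],
    [0, 0, 0, 0, 0],
  ],
)

```text
t: 61.25
eef_pos: [427.7, -176.9, 257.4]
tcp_rot: [3.141, -0.0, -0.015]
ft_force: [0.2, -0.1, -0.3]
opening: 0.977
grip_force: 0.0
```

```bash
python3 - <<'E'
from h import *
np.set_printoptions(precision=1,suppress=True)
s=env.state();print(s['eef_pos'],s['t']);T=snap('top','t20');S=snap('side','s20')
def sh(n,c,lo,hi,box,z,a=20,k=3):
    for b in blobs(c,lo,hi,box,a)[:k]: print(n,b[0],[np.round(v,1).tolist() for v in b[2]],onz(c,b[2][0],z)[:2])
D=((0,0,0),(180,255,50))
sh('tray dark T',T,*D,(405,200,482,300),20);sh('tray dark S',S,*D,(300,125,395,190),20)
sh('tray grey T',T,(0,0,51),(180,55,255),(405,200,482,300),46)
sh('bottle T',T,*D,(78,210,130,305),83);sh('bottle S',S,*D,(190,330,300,418),83)
cap(T,*GREEN);cap(S,*GREEN)
sh('amber T',T,(3,120,30),(14,255,200),(78,210,130,305),40);sh('amber S',S,(3,120,30),(14,255,200),(190,320,300,418),40)
for n,lo,hi in(('orange',(9,200,200),(16,255,255)),('blue',(105,110,60),(120,255,255)),('red',(0,150,100),(6,255,255))): sh(n+' T',T,lo,hi,(195,120,345,190),113,8,4)
E
```

```text
[ 427.7 -176.9  257.4] 61.25
tray dark T 275 [[446.4, 262.9], [15.0, 43.4], 35.2] [ 426.1 -382.3]
tray dark S 130 [[339.0, 130.0], [10.0, 26.0], 90.0] [ 523.5 -486.1]
tray grey T 251 [[414.2, 291.3], [29.7, 11.1], 38.7] [ 363.6 -299.1]
tray grey T 25 [[462.6, 272.3], [3.6, 8.5], 15.9] [ 403.  -407.9]
bottle T 43 [[103.9, 274.4], [7.8, 16.2], 7.1] [408.8 367.1]
bottle S 58 [[258.7, 380.3], [7.6, 17.0], 86.6] [405.2 394.1]
area 236 px [ 94.1 236.1] rect [[94.0, 236.0], [16.0, 16.0], 90.0] pos [491.8 393.1  80. ]
area 306 px [219.4 364.6] rect [[219.0, 365.0], [20.0, 18.0], 90.0] pos [491.6 392.5  80. ]
amber T 130 [[103.9, 274.7], [17.0, 21.7], 10.0] [411.1 382. ]
amber T 125 [[101.2, 238.4], [15.2, 21.5], 18.4] [492.  391.8]
amber T 38 [[87.0, 211.0], [2.0, 18.0], 90.0] [555.  426.9]
amber S 216 [[259.9, 382.3], [19.8, 23.7], 81.0] [411.2 379.3]
amber S 196 [[221.5, 373.4], [17.3, 23.8], 74.1] [491.6 391.6]
amber S 51 [[192.2, 357.0], [3.3, 20.2], 21.8] [565.  382.1]
blue T 167 [[280.5, 169.7], [1.8, 101.4], 85.2] [624.1 -12. ]
blue T 81 [[222.8, 149.5], [21.2, 3.6], 86.6] [671.2 111.9]
blue T 71 [[309.0, 142.2], [1.7, 40.2], 85.2] [684.3 -74.6]
blue T 24 [[220.0, 174.5], [1.0, 16.0], 90.0] [615.7 117.7]
red T 118 [[278.5, 152.1], [6.7, 23.2], 70.0] [663.3  -8.4]
red T 74 [[239.4, 147.5], [21.2, 3.4], 86.2] [675.2  76.1]
red T 26 [[249.0, 168.9], [1.6, 14.0], 84.3] [627.   55.5]
red T 10 [[246.0, 163.5], [1.0, 6.0], 90.0] [639.1  61.9]
```

>>> carry_out(
  motion=[
    [0, -40, 0, 0, 0],
    [0, -40, 0, 0, 0],
    [0, -40, 0, 0, 0],
    [0, -40, 0, 0, 0],
    [0, -40, 0, 0, 0],
    [0, -40, 0, 0, 0],
    [0, 0, 0, 0, 0],
    [0, 0, 0, 0, 0],
    [0, 0, 0, 0, 0],
  ],
)

```text
t: 62.25
eef_pos: [431.9, 61.4, 257.2]
tcp_rot: [3.141, 0.0, -0.018]
ft_force: [0.1, 0.2, 0.6]
opening: 1.0
grip_force: 0.0
```

```bash
python3 - <<'E'
from h import *
np.set_printoptions(precision=1,suppress=True)
T=snap('top');S=snap('side')
def sh(n,c,lo,hi,box,z,a=20,k=3):
    for b in blobs(c,lo,hi,box,a)[:k]: print(n,b[0],[np.round(v,1).tolist() for v in b[2]],[onz(c,p,z)[:2].round(0).tolist() for p in cv2.boxPoints(b[2])])
sh('dark T',T,(0,0,0),(180,255,60),(412,208,476,295),20);sh('dark S',S,(0,0,0),(180,255,60),(310,130,395,185),20)
sh('grey T',T,(0,0,61),(180,60,255),(412,208,476,295),40);sh('grey S',S,(0,0,61),(180,60,255),(310,130,395,185),40)
s=env.state();print(s['t'],s['ft_force'],s['eef_pos'])
E
```

```text
dark T 92 [[425.5, 266.9], [26.3, 6.7], 86.4] [[447.0, -327.0], [448.0, -342.0], [389.0, -342.0], [388.0, -327.0]]
dark T 44 [[424.0, 229.5], [11.0, 6.0], 90.0] [[516.0, -331.0], [516.0, -345.0], [490.0, -343.0], [490.0, -329.0]]
dark T 22 [[446.5, 229.5], [13.0, 1.0], 90.0] [[517.0, -388.0], [517.0, -390.0], [487.0, -388.0], [487.0, -386.0]]
dark S 871 [[325.5, 157.5], [51.0, 31.0], 90.0] [[605.0, -443.0], [515.0, -479.0], [443.0, -258.0], [525.0, -225.0]]
dark S 42 [[360.7, 170.7], [13.3, 2.9], 14.0] [[425.0, -322.0], [427.0, -334.0], [388.0, -335.0], [386.0, -322.0]]
dark S 21 [[350.5, 167.0], [4.1, 4.7], 18.4] [[444.0, -323.0], [446.0, -343.0], [433.0, -342.0], [432.0, -322.0]]
grey T 1021 [[453.4, 249.6], [57.3, 19.1], 87.6] [[518.0, -374.0], [519.0, -417.0], [391.0, -412.0], [390.0, -370.0]]
grey T 142 [[425.0, 244.5], [8.0, 17.0], 0.0] [[448.0, -321.0], [486.0, -324.0], [485.0, -341.0], [447.0, -339.0]]
grey T 64 [[425.5, 270.0], [18.0, 5.0], 90.0] [[430.0, -324.0], [430.0, -335.0], [390.0, -333.0], [390.0, -322.0]]
grey S 558 [[351.3, 149.3], [46.0, 17.6], 19.5] [[521.0, -357.0], [530.0, -438.0], [388.0, -416.0], [384.0, -338.0]]
grey S 97 [[323.7, 170.8], [3.2, 30.5], 29.7] [[506.0, -209.0], [503.0, -331.0], [493.0, -327.0], [496.0, -206.0]]
grey S 72 [[341.3, 164.3], [13.3, 5.3], 14.0] [[479.0, -300.0], [483.0, -323.0], [444.0, -323.0], [441.0, -301.0]]
62.35 [0.3 0.1 0.3] [431.8  61.3 257.3]
```

Marker and stapler lie flat in the tray, both bottles stand in the bin, and the cartons are clamped. I hand the job in.

```bash
python3 -c "
from cell import env
print(env.job_done())"
```

```text
the job is handed in; nothing more can be done
None
```

The job is handed in at about 62 s: the three cartons are clamped snugly in the rack, the green and black bottles stand in the bin, and the marker and stapler lie in the tray (no white bottle or glue stick was there); one carton caught a rack lip at about 31 N on its first try and was reseated, and the judge's verdict was not shown.

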